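# Open the captive screw cap of a test rig's oil reservoir

## Task

Open the test rig's oil reservoir for topping up: draw the locking pin out of the cap's swing arm and park it in the slot of the pin rest, hanging upright by its collar, then unscrew the cap by its cross bar (anticlockwise seen from above) until it is free of the neck, and swing it aside on its arm so that, seen from above, at least a centimetre lies between cap and rim. Swing to whichever side is free, so that cap and arm touch nothing on the way, and do not knock or shift the bottle, the tin or the clear bowl.

Things in the scene. Friction and masses are not known exactly. Their poses are not given: they have to be found in the camera images.
- stand: Fixed oil reservoir; origin on the table under its neck axis, z up. Aluminium canister (radius 45, 96 mm high), open neck (outer radius 32, inner 28, rim at z = 122 mm), dark base plate (x -55 to 150, y -45 to 45 mm). A steel post (radius 12 mm, hub radius 20 up to z = 180 mm) at x = +110 mm, y = 0 carries the swing arm.
- mouth (a point): Centre of the neck's rim, 122 mm above the table.
- swing (a joint): Swing arm's angle (rad) about the post, -1.3 to 1.3; friction 0.45 N m holds it. 0 (start): the flat arm, z 158 to 173 mm, lies from the post along the stand's -x over the neck; it carries the cap 110 mm and an upright black grip 198 mm from the post axis. The neck blocks it until the cap is unscrewed. Pushing the grip to the stand's +y makes it negative, to -y positive; 0.8 clears the mouth.
- swing_grip (a point): On the axis of the swing arm's upright black grip (radius 10 mm, z 158 to 200 mm), at z = 188 mm.
- cap (a joint): Turn (rad) of the screw cap about its upright axis relative to the arm, 0 = screwed fully home, grows anticlockwise from above, stop at 5.2. It rises 3 mm per rad and its plug leaves the neck at 3.7 rad. Friction about 0.08 N m: it stays where it is left. Starts between 0 and 1.6. With the locking pin in, it cannot pass about 1.8.
- cap_axis (a point): On the cap's axis, at the underside of its steel disc (disc radius 34 mm, 18 mm thick; a plug of radius 25.5 mm reaches 11 mm below it into the neck). The disc rests on the rim at turn 0 and hangs under the swing arm when raised.
- bar_mid (a point): Centre of the cap's black cross bar, on the cap axis above the arm: level, 124 mm long (62 each side), 14 wide, 14 high, hub radius 14 mm. z = 198 mm with the cap home (bar z 191 to 205), rises with the cap. Closed fingers can push it round about 42 mm from the axis: only the pin stands in their circle above the arm (z 173 mm; bore mouth and post hub within 180).
- bar_end (a point): Point on the middle line of the cross bar, 58 mm from the cap's axis at the height of bar_mid; it gives the bar's direction. The other end is on the far side of the axis.
- pin: Loose steel locking pin, upright, about 0.09 kg, 101 mm long; origin at its lower end, z along it. Shaft diameter 10 mm up to 40 mm, collar diameter 24 from 40 to 46 mm, dark round grip diameter 16 from 46 to 101 mm. At the start it stands in the arm's bore, collar on the arm, lower end at z = 133 mm, top at 234 mm (above the bar), its grip in the way of the cross bar.
- bore (a point): Mouth of the pin's bore in the swing arm, on top of the arm (z = 173 mm), 52 mm from the cap axis towards the post. Bore 13 mm wide, 35 mm deep, upright, open below.
- rest: Fixed pin rest: foot 60 x 56 mm, level slotted aluminium plate 60 x 56 mm, 8 mm thick, top at z = 82 mm. Origin on the table under the plate's centre. Slot along its x from the open -x edge (x = -30) to x = +6 mm, 15 mm wide, right through, free below down to z = 6 mm; column at x 11 to 29 mm. The pin hangs with its shaft in the slot and its collar on the plate.
- slot (a point): Parking point in the middle of the slot's width at the plate's top, 8 mm from the plate's centre towards the open end, z = 82 mm.
- bottle: Bystander: white bottle, radius 32 mm, 185 mm high, standing on one side of the reservoir, tall enough to block the swinging cap on that side. Origin: centre of its underside.
- tin: Bystander: round steel tin, radius 34 mm, 75 mm high, on the other side; the raised cap passes above it. Origin: centre of its underside.
- bowl: Bystander: clear plastic open cup, rim radius 32 mm, 62 mm high, on the other side of the reservoir from the pin rest. Origin: centre of its underside.
Not all that is in view belongs to the job. Leave any red look-alike of the rest alone.

How it is judged:
By the outcome, as a careful person would: the job done as asked, in the order asked, and still so for the second after the job is handed in, with the robot touching nothing.
It also fails if it takes over 72 s, if anything falls off the work surface, if the arm or the gripper's body presses on something with over 40 N, if the wrist force passes 120 N, or if a joint passes its speed limit or range.

## Robot

A 6-joint arm with a two-finger parallel gripper is mounted at the origin on the work surface. World frame = base frame: x ahead of the robot, y to its left, z up, the work surface at z = 0. Lengths are in m, angles in rad, forces in N, time in s.
With the tool pointing down it reaches from about 0.275 to 0.85 m from the base axis. Payload 19 kg.
Tool frame: the origin (TCP) lies on the mounting face of the last link; the fingertips stand 173 mm ahead of it and the grasp point (between the pads) lies 155 mm ahead of it; y points along the fingers, z is the direction in which the jaws open and shut, and the axes are right-handed (so a half turn about y gives the same grasp; the last joint's range is limited). The gripper opens to 85 mm and grips with 20 to 120 N. Pads are 22 mm wide; open, the fingers measure 114 mm over their backs; the gripper's body (76 mm by 85 mm) begins 54 mm behind the grasp point. The pads swing forward as they close: fully open they stand 13 mm farther back than shut.
Start: joints at [1.125, 0.15, 1.437, -0, 1.554, -0.134], TCP at [0.176, 0.547, 0.405] pointing down, gripper open.
Joint ranges: [-2.8, 2.8], [-0.68, 2.1], [0.12, 2.68], [-1.39, 4.53], [0.16, 2.79], [-2.81, 2.81]. Speed limits (rad/s): [1.89, 1.89, 2.22, 3.01, 3.01, 3.01].

## Interface

Orientations are given as a unit quaternion [x, y, z, w].
In Python, from cell import bot, vision gives the robot as it stands.
- The arm moves only by the shell command python3 -m creep 'ROWS' [OPENING] [FORCE]. ROWS is JSON, a list of rows, each a list of 2 entries, a list of its own where there are three numbers: the shift along the tool's x, y, z in cm, then the turn about the tool's y in rad. In form: [[[dx, dy, dz], spin], ...]. A call has 1 to 8 rows; each row shifts and turns the commanded pose from where the row before left it, along the tool's axes as they then stand; what a row does not reach is not made up. A row lasts 1/12 s, in which the tool goes at most 41.7 mm and 7.16 degrees, less where a joint would pass 70% of its speed; a pose out of reach is approached as far as the arm can. A call with a gripper value outside its range is refused whole. OPENING is the closure, from -1 (fully open) to 1 (shut), so that 0 is half open, set as the call begins (- or left out, the last holds). The fingers move at their own pace and stop on an object; FORCE is the grip in N (left out, the last holds). Time passes only in rows, so rows that do not move let the fingers close. It gives the time, the measured TCP pose, the force and the opening at its end, in the units of the state.
- bot.observe(): the state, without advancing time (a new reading comes with each control period).
- vision.camera(name): name is "side" or "top"; returns a dict with "frame" (400x640x3 uint8, blue, green, red), "fx", "fy", "cx", "cy" (pixels), "R" (3x3) and "t" (3): a world point X has camera coordinates R X + t. Camera axes: x right, y down, z forward; pixel columns grow to the right and rows downward; lengths in m; the calibration is good to about 2 mm. A picture is of the moment at which its call begins. There is no depth.
- bot.sign_off(): hands the job in, once; it reports no verdict.
The state is a dict: "time_s": time; "joints": joint angles; "qd": joint speeds; "joint_torque": joint torques, N m; "ee_pos": TCP position; "eef_rot": TCP orientation; "force": force on the tool from outside, world axes, zero at the start; "wrist_torque": the same for the moment, N m; "grip_width": finger opening in m.
Only numpy, scipy, OpenCV 4.12 (cv2) and the standard library are available. Lean on these libraries where they do the work, as an engineer would, in place of code of your own. Each camera call takes 0.05 s, during which the arm holds its last target.

## Working session

There is one attempt and no reset: what is moved stays moved. The work goes in short steps, Python scripts to look and compute and a shell command to move; the robot and the scene stay as the last step left them, time stands still between calls to the robot, and variables do not carry over. Pictures are saved under pics/ and viewed, and the job is handed in when it is done.

```bash
ls; mkdir -p pics; python3 - <<'E'
from cell import bot, vision
import cv2
s=bot.observe()
for k,v in s.items(): print(k,v)
for n in("side","top"):
    c=vision.camera(n); cv2.imwrite(f"pics/{n}0.png",c["frame"])
    print(n,c["fx"],c["fy"],c["cx"],c["cy"],c["R"],c["t"])
E
```

```text
pics
time_s 0.0
joints [ 1.12501389e+00  1.50974182e-01  1.43804249e+00  1.61708841e-05
  1.55382910e+00 -1.34004627e-01]
qd [-4.10791450e-04  3.14590584e-04 -6.32756280e-05 -1.14424969e-04
 -6.99642707e-04 -4.69406957e-06]
joint_torque [-6.76486598e-03 -7.13064408e+01 -5.70838416e+01 -7.34048663e-04
  8.96255777e-03 -9.55768627e-06]
ee_pos [0.17638056 0.54723014 0.40407637]
eef_rot [ 0.69895511 -0.10991639  0.10965214 -0.69810926]
force [-0.49156592 -0.54834991 -0.75938874]
wrist_torque [ 0.00141044 -0.02935743 -0.02262381]
grip_width 0.08535682614014847
side 457.5928082659035 457.5928082659035 329.8324888583337 202.09352351350006 [[-0.97202763 -0.23397429 -0.02045278]
 [-0.11598368  0.55391445 -0.82445531]
 [ 0.20423044 -0.79902116 -0.56555735]] [0.5963877  0.14962205 0.85139192]
top 472.6771229963247 472.6771229963247 325.65590367619484 192.9525169288958 [[ 0.01597769 -0.99973005  0.01686829]
 [-0.98459883 -0.01866886 -0.17382927]
 [ 0.17409726 -0.01383111 -0.98463132]] [0.06301237 0.60298633 0.94466081]
```

View pics/side0.png

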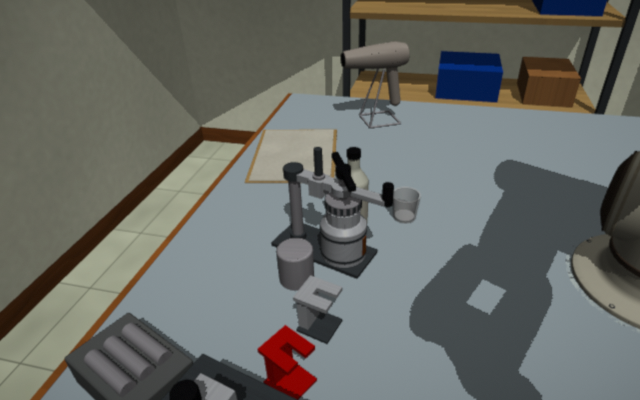

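View pics/top0.png

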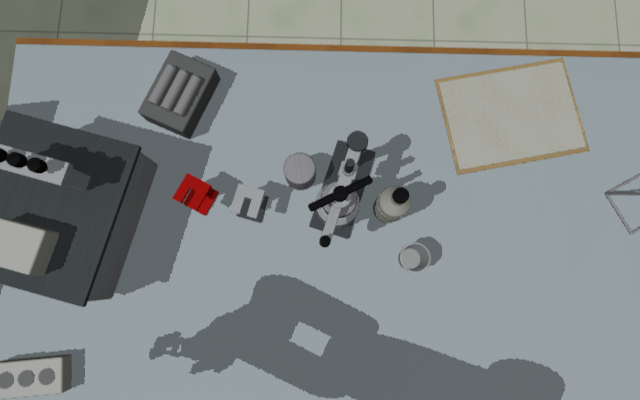

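The top view shows the cross bar centred at about (340,193), the pin at (349,167), the post at (357,141), the arm grip at (325,241), the bottle at (395,203), the tin at (300,170), the bowl at (413,257) and the grey rest at (250,202). The red look-alike is at (196,194). I'll zoom in for exact pixels.

```bash
python3 - <<'E'
import cv2
a=cv2.imread("pics/top0.png")[110:280,215:440]
cv2.imwrite("pics/top0z.png",cv2.resize(a,None,fx=3.5,fy=3.5,interpolation=cv2.INTER_CUBIC))
a=cv2.imread("pics/side0.png")[140:350,250:430]
cv2.imwrite("pics/side0z.png",cv2.resize(a,None,fx=2.8,fy=2.8,interpolation=cv2.INTER_CUBIC))
E
```

```text
(no output)
```

View pics/top0z.png

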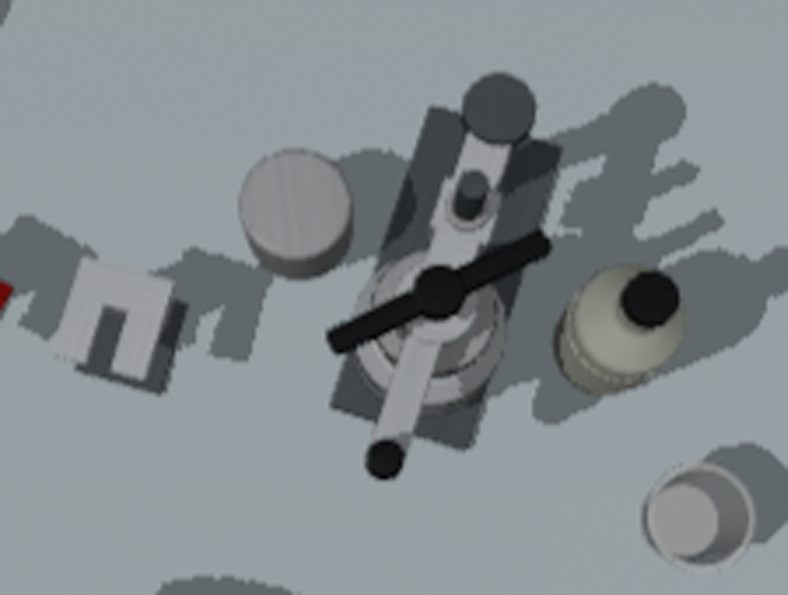

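View pics/side0z.png

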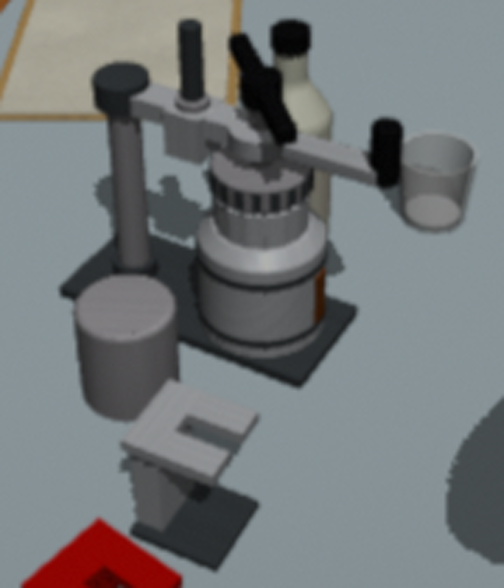

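```bash
cat > h.py <<'E'
import numpy as np, cv2
from cell import bot, vision
from scipy.spatial.transform import Rotation as Ro
K={}
def cam(n):
    c=vision.camera(n); c["R"]=np.array(c["R"]);c["t"]=np.array(c["t"]); return c
def ray(c,u,v):
    d=c["R"].T@np.array([(u-c["cx"])/c["fx"],(v-c["cy"])/c["fy"],1.])
    return -c["R"].T@c["t"], d
def onz(c,u,v,z):
    o,d=ray(c,u,v); return o+d*(z-o[2])/d[2]
def proj(c,X):
    p=c["R"]@np.asarray(X,float)+c["t"]; return np.array([c["fx"]*p[0]/p[2]+c["cx"],c["fy"]*p[1]/p[2]+c["cy"]])
def tri(c1,p1,c2,p2):
    o1,d1=ray(c1,*p1);o2,d2=ray(c2,*p2)
    d1/=np.linalg.norm(d1);d2/=np.linalg.norm(d2)
    s=np.linalg.lstsq(np.c_[d1,-d2],o2-o1,rcond=None)[0]
    a=o1+d1*s[0];b=o2+d2*s[1]; return (a+b)/2,np.linalg.norm(a-b)
def st(m=""):
    s=bot.observe(); R=Ro.from_quat(s["eef_rot"]).as_matrix()
    tip=s["ee_pos"]+R[:,1]*.155
    print(m,"t %.2f"%s["time_s"],"tcp",s["ee_pos"].round(4),"grasp",tip.round(4),"F",s["force"].round(1),"w %.4f"%s["grip_width"])
    print("x",R[:,0].round(3),"y",R[:,1].round(3),"z",R[:,2].round(3),"q",np.round(s["joints"],3))
    return s,R
E
python3 - <<'E'
from h import *
c=cam("top"); d=cam("side"); f=c["frame"].astype(int)
def Z(px,py): return 215+(px+.5)/3.5-.5,110+(py+.5)/3.5-.5
def S(px,py): return 250+(px+.5)/2.8-.5,140+(py+.5)/2.8-.5
for n,p,z in [("post",(499,108),.18),("grip",(385,460),.2),("barhub",(439,292),.207),("barhub+",(439,292),.211),("endL",(335,342),.205),("endR",(545,245),.205),("pintop",(473,181),.234),("tin",(296,198),.075),("bottletop",(650,298),.185),("bowl",(699,515),.062)]:
    print(n,onz(c,*Z(*p),z).round(4))
for n,p,q in [("hub",(499,108),(120,80)),("grip",(385,460),(387,126)),("pintop",(473,181),(191,26))]:
    print(n,tri(c,Z(*p),d,S(*q)))
# dark blobs
g=f.max(2)
m=(g<45).astype(np.uint8); m[:, :290]=0; m[:110]=0;m[280:]=0;m[:,440:]=0
n,l,s,ce=cv2.connectedComponentsWithStats(m)
for i in range(1,n):
    if s[i,4]>20: print(s[i],ce[i])
# plate
sub=f[170:240,220:280]; print(sub.mean((0,1)))
m=(f.min(2)>0)
E
st=1; python3 -c "
from h import *
st()"
```

```text
post [0.6801 0.0178 0.18  ]
grip [0.4897 0.076  0.2   ]
barhub [0.5747 0.0501 0.207 ]
barhub+ [0.574  0.0503 0.211 ]
endL [0.5484 0.1023 0.205 ]
endR [ 0.6005 -0.0041  0.205 ]
pintop [0.6263 0.035  0.234 ]
tin [0.6532 0.1297 0.075 ]
bottletop [ 0.5775 -0.0612  0.185 ]
bowl [ 0.4709 -0.1099  0.062 ]
hub (array([0.680166  , 0.01734804, 0.17638195]), np.float64(0.001974400169614948))
grip (array([0.48960685, 0.07600338, 0.19958174]), np.float64(0.00015061487097087903))
pintop (array([0.62443212, 0.03461914, 0.23288254]), np.float64(0.004215114804651477))
[359 151  11  14  76] [363.81578947 157.44736842]
[326 162   8  17  53] [330.20754717 169.94339623]
[345 165   9   8  40] [348.475 168.675]
[309 175  63  36 612] [341.44117647 192.62581699]
[393 188  16  16 196] [400.33163265 195.21938776]
[320 236  10  11  86] [324.72093023 240.88372093]
[143.02380952 139.82833333 132.31404762]
 t 0.20 tcp [0.1764 0.5472 0.4043] grasp [0.1764 0.5471 0.2493] F [0.1 0.1 0.2] w 0.0855
x [ 0.952 -0.307 -0.   ] y [-0.    -0.001 -1.   ] z [ 0.307  0.952 -0.001] q [ 1.125  0.151  1.438 -0.     1.554 -0.134]
```

```bash
python3 - <<'E'
import cv2,numpy as np
t=cv2.imread("pics/top0.png"); s=cv2.imread("pics/side0.png")
a=cv2.resize(t[178:228,224:276],None,fx=7.5,fy=7.5,interpolation=cv2.INTER_CUBIC)
b=cv2.resize(s[270:345,290:350],None,fx=5,fy=5,interpolation=cv2.INTER_CUBIC)
o=np.zeros((380,700,3),np.uint8); o[:a.shape[0],:a.shape[1]]=a; o[:b.shape[0],395:395+b.shape[1]]=b
cv2.imwrite("pics/rest0.png",o)
hsv=cv2.cvtColor(t,cv2.COLOR_BGR2HSV)
for p in [(250,185),(240,195),(230,175),(238,210),(262,195),(250,212)]: print(p,t[p[1],p[0]],hsv[p[1],p[0]])
E
```

```text
(250, 185) [162 158 149] [ 99  20 162]
(240, 195) [160 158 155] [102   8 160]
(230, 175) [134 131 122] [ 98  23 134]
(238, 210) [162 159 157] [108   8 162]
(262, 195) [162 160 157] [102   8 162]
(250, 212) [161 159 155] [100  10 161]
```

View pics/rest0.png

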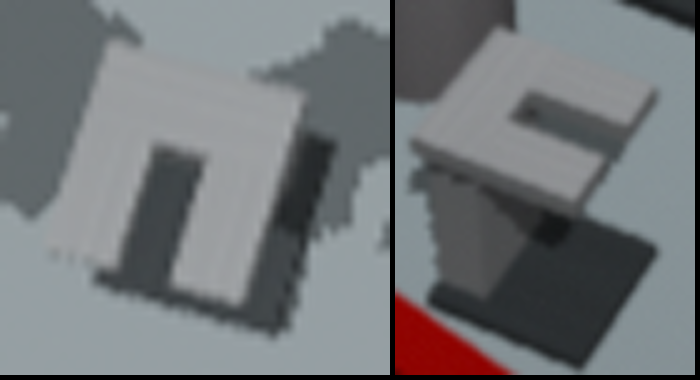

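The rest plate shows low saturation against the bluish table. Its slot opens downwards in the top picture, towards the robot, with the slot middle near zoomed (165,215). I'll segment the plate by saturation.

```bash
python3 - <<'E'
from h import *
c=cam("top"); d=cam("side")
t=c["frame"]; hsv=cv2.cvtColor(t,cv2.COLOR_BGR2HSV)
m=((hsv[...,1]<=14)&(hsv[...,2]>120)).astype(np.uint8)
w=np.zeros_like(m); w[178:224,226:270]=m[178:224,226:270]
n,l,s,ce=cv2.connectedComponentsWithStats(w); i=1+np.argmax(s[1:,4]); w=(l==i).astype(np.uint8); print(s[i],ce[i])
pts=np.argwhere(w)[:,::-1].astype(float)
W=np.array([onz(c,u,v,.082)[:2] for u,v in pts])
# area-based: min area rect in world
r=cv2.minAreaRect((W*1000).astype(np.float32)); print("rect mm",r, cv2.boxPoints(r).round(1).tolist())
# slot: pixels inside the hull not in plate
h=cv2.convexHull(pts.astype(np.int32)); hm=np.zeros_like(w); cv2.fillConvexPoly(hm,h,1)
ho=cv2.morphologyEx(((hm==1)&(w==0)).astype(np.uint8),cv2.MORPH_OPEN,np.ones((3,3)))
p=np.argwhere(ho)[:,::-1]; print(len(p))
S=np.array([onz(c,u,v,.082)[:2] for u,v in p]); print("slot mean",S.mean(0))
C=S-S.mean(0); e,V=np.linalg.eigh(C.T@C); ax=V[:,1]; ax*=np.sign(ax[0]); print("slot axis",ax,np.degrees(np.arctan2(ax[1],ax[0])), "ext",[(C@ax).min(),(C@ax).max()],[(C@V[:,0]).min(),(C@V[:,0]).max()])
o=cv2.resize(np.hstack([w,ho])[175:230,:]*200,None,fx=1,fy=1)
# zoomed-in corners (picture rest0): manual
for nm,p in dict(TL=(112,42),TR=(305,92),BR=(240,305),BL=(55,255),sTL=(150,146),sTR=(208,158),sBL=(115,270),sBR=(168,287)).items():
    print(nm,onz(c,224+(p[0]+.5)/7.5-.5,178+(p[1]+.5)/7.5-.5,.082)[:2].round(4))
for nm,p in dict(far=(497-395,28),R=(657-395,92),near=(578-395,203),L=(412-395,140),s1=(600-395,155),s2=(632-395,125),s3=(527-395,93),s4=(510-395,120)).items():
    print("side",nm,onz(d,290+(p[0]+.5)/5-.5,270+(p[1]+.5)/5-.5,.082)[:2].round(4))
E
```

```text
[230 183  35  36 689] [247.1161103 199.3149492]
rect mm ((578.6317749023438, 234.22744750976562), (56.446556091308594, 60.98740005493164), 75.3113784790039) [[542.0, 214.6999969482422], [601.0, 199.1999969482422], [615.2999877929688, 253.8000030517578], [556.2999877929688, 269.29998779296875]]
131
slot mean [0.56578611 0.2372362 ]
slot axis [ 0.96848935 -0.24905498] -14.421598031328632 ext [np.float64(-0.017921748103075008), np.float64(0.018658764219797196)] [np.float64(-0.007490638085841706), np.float64(0.007335939268725504)]
TL [0.6135 0.2526]
TR [0.6006 0.1995]
BR [0.542  0.2148]
BL [0.5546 0.2651]
sTL [0.5849 0.2409]
sTR [0.5819 0.2251]
sBL [0.5509 0.2488]
sBR [0.5465 0.2343]
side far [0.5982 0.1988]
side R [0.5394 0.2164]
side near [0.5531 0.2679]
side L [0.6109 0.2538]
side s1 [0.5511 0.2472]
side s2 [0.5441 0.2324]
side s3 [0.5806 0.2259]
side s4 [0.5828 0.2387]
```

```bash
python3 -m creep '[[[2.4,-0.5,-1.45],0],[[2.4,-0.5,-1.45],0],[[2.4,-0.5,-1.45],0],[[2.4,-0.5,-1.45],0],[[2.4,-0.5,-1.45],0],[[2.4,-0.5,-1.45],0],[[2.4,-0.5,-1.45],0],[[2.4,-0.5,-1.45],0]]' -0.2 60
python3 -m creep '[[[2.4,0,-1.45],0],[[2.4,0,-1.45],0],[[2.4,0,-1.45],0],[[2.4,0,-1.45],0],[[2.4,0,-1.45],0],[[2.4,0,-1.45],0],[[2.4,0,-1.45],0],[[2.4,0,-1.45],0]]'
python3 -c "
from h import *
st()"
```

```text
time_s: 0.97
ee_pos: [0.3242, 0.3768, 0.445]
eef_rot: [-0.699, 0.11, -0.11, 0.699]
force: [0.4, -0.0, 0.9]
grip_width: 0.0513
time_s: 1.63
ee_pos: [0.4714, 0.2074, 0.4448]
eef_rot: [-0.699, 0.11, -0.11, 0.699]
force: [0.2, -0.3, -0.6]
grip_width: 0.0511
 t 1.63 tcp [0.4714 0.2074 0.4448] grasp [0.4714 0.2074 0.2898] F [ 0.2 -0.3 -0.6] w 0.0511
x [ 0.952 -0.307  0.   ] y [ 0.  0. -1.] z [0.307 0.952 0.   ] q [ 0.265  0.014  1.504 -0.     1.623 -0.994]
```

```bash
python3 -m creep '[[[2.4,0,-1.45],0],[[2.4,0,-1.45],0],[[2.4,0,-1.45],0],[[2.4,0,-1.45],0],[[2.4,0,-1.45],0],[[2.4,0,-1.45],0],[[2.4,0,-1.45],0],[[2.4,0,-1.45],0]]'
python3 -m creep '[[[0,0,0],-0.1],[[0,0,0],-0.1],[[0,0,0],-0.1],[[0,0,0],-0.1],[[0,0,0],-0.1],[[0,0,0],-0.1],[[0,0,0],-0.1],[[0,0,0],-0.1]]'
python3 - <<'E'
from h import *
s,R=st()
for n in("side","top"):
    c=cam(n); cv2.imwrite(f"pics/{n}1.png",c["frame"])
    print(proj(c,s["ee_pos"]+R[:,1]*.155))
    u,v=proj(c,[.6,.05,.22]).astype(int)
    a=c["frame"][max(v-90,0):v+90,u-100:u+100]; cv2.imwrite(f"pics/{n}1z.png",cv2.resize(a,None,fx=3,fy=3,interpolation=cv2.INTER_CUBIC))
p=np.array([.6246,.0348]); dl=np.r_[p-(s["ee_pos"]+R[:,1]*.155)[:2],0]
print("tool delta cm",(R.T@dl*100).round(2))
E
```

```text
time_s: 2.3
ee_pos: [0.6186, 0.0381, 0.4446]
eef_rot: [0.699, -0.11, 0.11, -0.699]
force: [-0.1, 0.8, -0.8]
grip_width: 0.0513
time_s: 2.97
ee_pos: [0.6179, 0.0393, 0.4445]
eef_rot: [0.686, 0.172, -0.173, -0.686]
force: [0.1, -0.2, 0.0]
grip_width: 0.0513
 t 2.97 tcp [0.6179 0.0393 0.4445] grasp [0.6179 0.0393 0.2895] F [ 0.1 -0.2  0. ] w 0.0513
x [ 0.881  0.473 -0.   ] y [-0. -0. -1.] z [-0.473  0.881  0.   ] q [-0.061  0.234  1.259 -0.     1.649 -2.125]
[318.54125565 120.81445867]
[349.35930322 158.16699779]
tool delta cm [ 0.38 -0.   -0.72]
```

View pics/side1z.png

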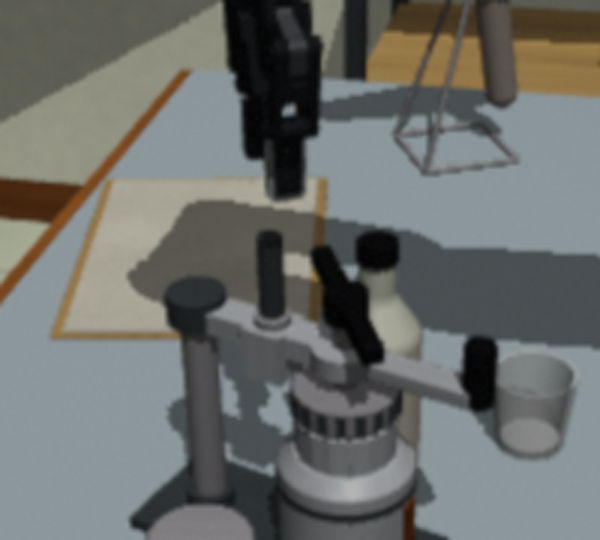

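View pics/top1z.png

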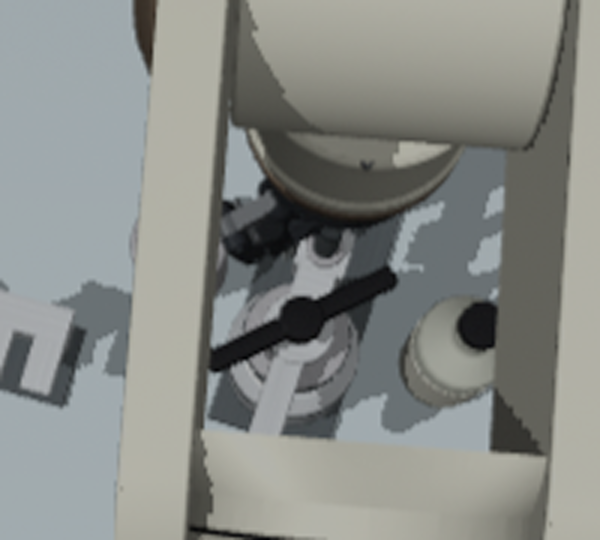

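The gripper hangs above and slightly short of the pin. The pin top is at zoomed side (270,235), and the view is clear. I'll centre on the pin, descend, and close.

```bash
python3 -m creep '[[[0.4,0,-0.7],0],[[0,1.1,0],0],[[0,1.1,0],0],[[0,1.1,0],0],[[0,1.1,0],0],[[0,1.1,0],0],[[0,1.1,0],0],[[0,1.1,0],0]]'
python3 - <<'E'
from h import *
s,R=st()
c=cam("side"); cv2.imwrite(f"pics/side2.png",c["frame"])
u,v=proj(c,[.6,.05,.22]).astype(int)
a=c["frame"][max(v-90,0):v+90,u-100:u+100]; cv2.imwrite(f"pics/side2z.png",cv2.resize(a,None,fx=3,fy=3,interpolation=cv2.INTER_CUBIC))
E
```

```text
time_s: 3.73
ee_pos: [0.6246, 0.0351, 0.3664]
eef_rot: [0.686, 0.171, -0.171, -0.686]
force: [0.8, -0.3, -0.6]
grip_width: 0.0512
 t 3.73 tcp [0.6246 0.0351 0.3664] grasp [0.6245 0.0351 0.2114] F [ 0.8 -0.3 -0.6] w 0.0512
x [ 0.883  0.469 -0.   ] y [-0. -0. -1.] z [-0.469  0.883  0.   ] q [-0.067  0.27   1.371 -0.     1.501 -2.126]
```

View pics/side2z.png

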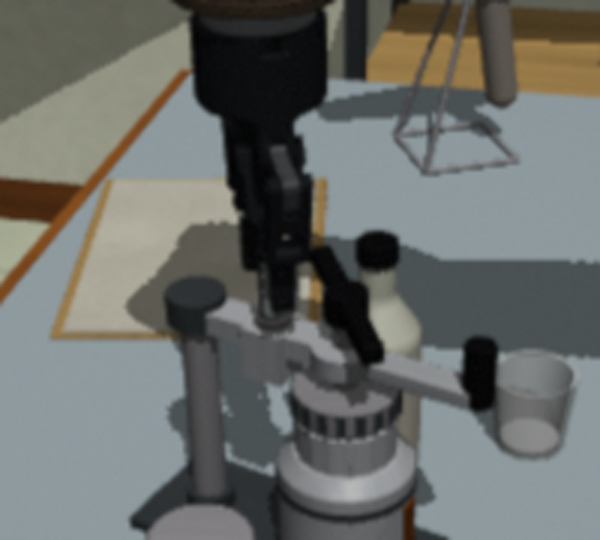

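The fingers straddle the pin just above its collar, near zoomed (275,300), clear of the bar. Closing.

```bash
python3 -m creep '[[[0,0,0],0],[[0,0,0],0],[[0,0,0],0],[[0,0,0],0],[[0,0,0],0],[[0,0,0],0]]' 1 60
python3 -m creep '[[[0,-0.5,0],0],[[0,-0.8,0],0],[[0,-1,0],0],[[0,-1,0],0],[[0,-1,0],0],[[0,-1,0],0],[[0,-1.5,0],0],[[0,-1.5,0],0]]'
python3 - <<'E'
from h import *
s,R=st()
c=cam("side"); cv2.imwrite(f"pics/side3.png",c["frame"])
u,v=proj(c,[.6,.05,.22]).astype(int)
a=c["frame"][max(v-90,0):v+90,u-100:u+100]; cv2.imwrite(f"pics/side3z.png",cv2.resize(a,None,fx=3,fy=3,interpolation=cv2.INTER_CUBIC))
E
```

```text
time_s: 4.28
ee_pos: [0.6248, 0.0351, 0.3685]
eef_rot: [0.686, 0.171, -0.17, -0.686]
force: [0.3, 0.4, 5.8]
grip_width: 0.0146
time_s: 4.95
ee_pos: [0.6246, 0.035, 0.4519]
eef_rot: [0.686, 0.171, -0.171, -0.686]
force: [0.5, -0.5, -1.1]
grip_width: 0.0149
 t 4.95 tcp [0.6246 0.035  0.4519] grasp [0.6246 0.035  0.2969] F [ 0.5 -0.5 -1.1] w 0.0149
x [ 0.883  0.469 -0.   ] y [-0. -0. -1.] z [-0.469  0.883 -0.   ] q [-0.067  0.247  1.228 -0.     1.666 -2.126]
```

View pics/side3z.png

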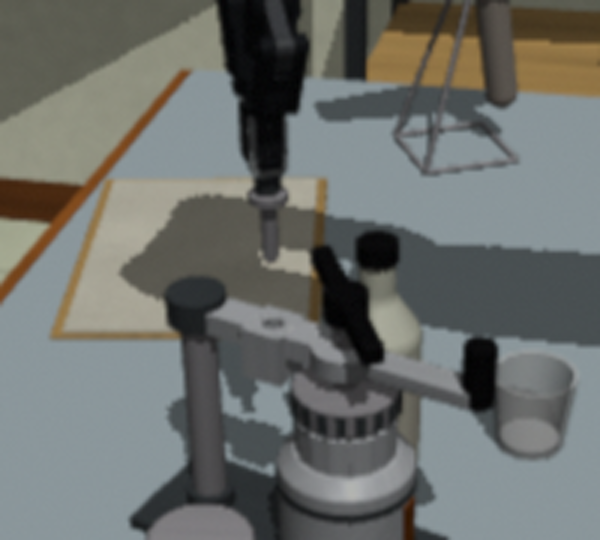

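The pin is out: the bore is visible, empty, at zoomed (273,323), and the pin hangs upright in the jaws with its lower end near (270,258). Next I'll carry it over the rest.

```bash
python3 -m creep '[[[0.2,0,0.8],0],[[0.4,0,2],0],[[0.5,0,2.4],0],[[0.6,0,2.5],0],[[0.6,0,2.5],0],[[0.6,0,2.5],0],[[0.6,0,2.5],0],[[0.5,0,2.3],0]]'
python3 -m creep '[[[0.3,0,1.5],0],[[0.28,0,0.9],0],[[0,0,0.4],0],[[0,0,0],0],[[0,0,0],0]]'
python3 - <<'E'
from h import *
s,R=st()
for n in("side","top"):
    c=cam(n); cv2.imwrite(f"pics/{n}4.png",c["frame"])
    u,v=proj(c,[.57,.235,.17]).astype(int)
    a=c["frame"][max(v-70,0):v+70,u-70:u+70]; cv2.imwrite(f"pics/{n}4z.png",cv2.resize(a,None,fx=4,fy=4,interpolation=cv2.INTER_CUBIC)); print(n,u-70,max(v-70,0))
p=np.array([.5695,.2363]); dl=np.r_[p-(s["ee_pos"]+R[:,1]*.155)[:2],0]
print("tool delta cm",(R.T@dl*100).round(2))
E
```

```text
time_s: 5.67
ee_pos: [0.5771, 0.2102, 0.4497]
eef_rot: [-0.686, -0.171, 0.171, 0.686]
force: [0.8, 1.0, -1.1]
grip_width: 0.0144
time_s: 6.08
ee_pos: [0.5701, 0.2354, 0.4504]
eef_rot: [0.686, 0.171, -0.171, -0.686]
force: [-0.3, -0.2, -1.7]
grip_width: 0.0145
 t 6.08 tcp [0.5701 0.2354 0.4504] grasp [0.57   0.2353 0.2954] F [-0.3 -0.2 -1.7] w 0.0145
x [ 0.883  0.469 -0.   ] y [-0. -0. -1.] z [-0.469  0.883 -0.   ] q [ 0.267  0.228  1.254 -0.     1.659 -1.792]
side 249 181
top 169 127
tool delta cm [ 0.   -0.    0.11]
```

View pics/side4z.png

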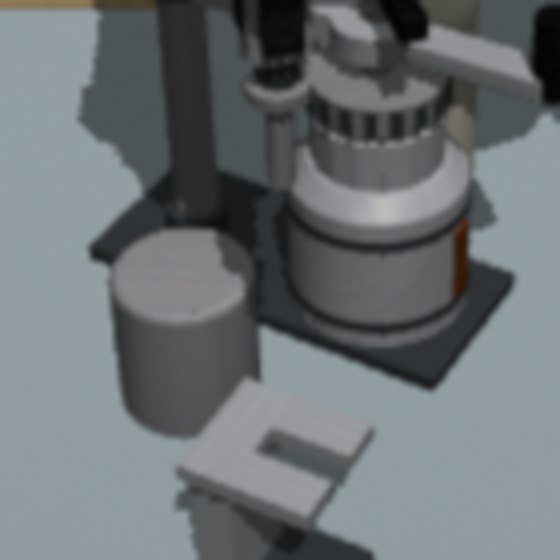

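View pics/top4z.png

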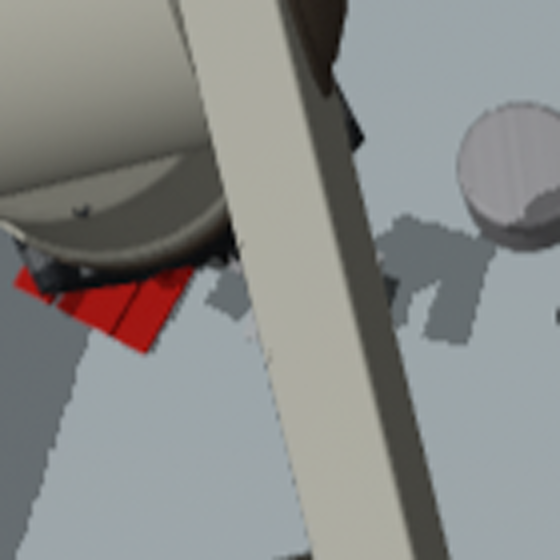

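```bash
python3 - <<'E'
from h import *
c=cam("side")
print(proj(c,[.570,.2353,.2314]),"seen axis end",249+(281.5)/4-.5,181+(185)/4-.5)
print("collar c",proj(c,[.570,.2353,.2744]),"seen",249+279/4-.5,181+88/4-.5)
print("slot",proj(c,[.5695,.2363,.082]))
E
```

```text
[317.52399776 218.36040338] seen axis end 318.875 226.75
collar c [316.40045715 193.02150533] seen 318.25 202.5
slot [320.99487815 293.83112636]
```

```bash
python3 - <<'E'
from h import *
c=cam("side")
print(proj(c,[.570,.2353,.2149]),proj(c,[.570,.2353,.2579]))
for a in(.565,.570,.575): print(proj(c,[a,.2353,.2149]))
for a in(.230,.240): print(proj(c,[.57,a,.2149]))
f=c["frame"]; 
for v in (215,219,222): print(v,f[v,308:332].max(1))
E
```

```text
[317.93308421 227.58641618] [316.84177571 202.97443969]
[321.29841925 228.02978725]
[317.93308421 227.58641618]
[314.5781743 227.1444186]
[318.86568074 225.39569049]
[317.09596829 229.55285213]
215 [87 87 87 86 86 86 84 67 63 73 81 83 81 76 74 75 74 65 53 54 61 62 68 98]
219 [ 87  87  86  87  86  86  85  72  64  71  79  83  81  76  75  96 109 126
 104  67  63  67  68  73]
222 [ 86  86  87  86  86  86  84  73  63  70  78  83  80  76  80 102 116 123
 138 121  85  70  68  71]
```

```bash
python3 -m creep '[[[0,1.0,0.1],0],[[0,1.8,0],0],[[0,1.8,0],0],[[0,1.8,0],0],[[0,1.8,0],0],[[0,1.8,0],0],[[0,1.5,0],0],[[0,0.9,0],0]]'
python3 -m creep '[[[0,0,0],0],[[0,0,0],0]]'
python3 - <<'E'
from h import *
s,R=st()
for n in("side","top"):
    c=cam(n); cv2.imwrite(f"pics/{n}5.png",c["frame"])
    u,v=proj(c,[.57,.235,.10]).astype(int)
    a=c["frame"][max(v-50,0):v+40,u-50:u+50]; cv2.imwrite(f"pics/{n}5z.png",cv2.resize(a,None,fx=6,fy=6,interpolation=cv2.INTER_CUBIC)); print(n,u-50,max(v-50,0))
    b=s["ee_pos"]+R[:,1]*.2355; print(b,proj(c,b))
E
```

```text
time_s: 6.95
ee_pos: [0.5691, 0.2363, 0.3241]
eef_rot: [0.686, 0.17, -0.172, -0.686]
force: [-0.2, -0.7, -0.6]
grip_width: 0.0145
time_s: 7.12
ee_pos: [0.5695, 0.2366, 0.3266]
eef_rot: [0.686, 0.171, -0.171, -0.686]
force: [-0.3, -0.6, -0.2]
grip_width: 0.0146
 t 7.12 tcp [0.5695 0.2366 0.3266] grasp [0.5694 0.2365 0.1716] F [-0.3 -0.6 -0.2] w 0.0146
x [ 0.883  0.469 -0.   ] y [-0. -0. -1.] z [-0.469  0.883 -0.   ] q [ 0.269  0.273  1.449 -0.     1.42  -1.79 ]
side 270 235
[0.56940658 0.23650058 0.09111948] [320.84025805 289.84990653]
top 194 152
[0.56940658 0.23650058 0.09111948] [244.72756579 203.93663537]
```

View pics/side5z.png

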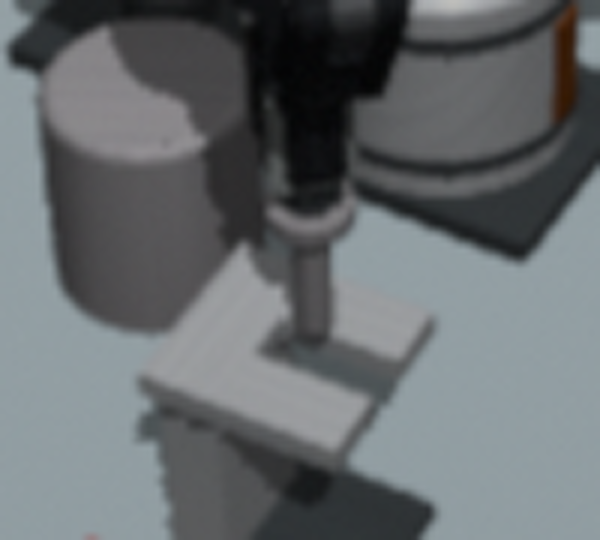

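View pics/top5.png

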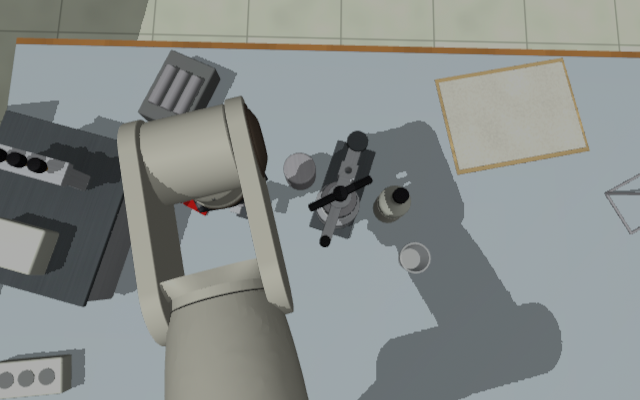

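The pin end at zoomed (313,338) sits over the middle of the slot (edges at about y=342 and 373 there), roughly 9 mm above the plate. Lowering.

```bash
python3 -m creep '[[[0,0.5,0],0],[[0,0.7,0],0],[[0,0.7,0],0],[[0,0.7,0],0],[[0,0.7,0],0],[[0,0.6,0],0],[[0,0.3,0],0],[[0,0,0],0]]'
python3 - <<'E'
from h import *
s,R=st()
for n in("side",):
    c=cam(n); cv2.imwrite(f"pics/{n}6.png",c["frame"])
    u,v=proj(c,[.57,.235,.10]).astype(int)
    a=c["frame"][max(v-50,0):v+40,u-50:u+50]; cv2.imwrite(f"pics/{n}6z.png",cv2.resize(a,None,fx=6,fy=6,interpolation=cv2.INTER_CUBIC))
E
```

```text
time_s: 7.88
ee_pos: [0.5693, 0.2366, 0.2837]
eef_rot: [0.686, 0.17, -0.171, -0.686]
force: [1.0, -0.4, -1.2]
grip_width: 0.0145
 t 7.88 tcp [0.5693 0.2366 0.2837] grasp [0.5691 0.2366 0.1287] F [ 1.  -0.4 -1.2] w 0.0145
x [ 0.883  0.469 -0.001] y [-0.001 -0.    -1.   ] z [-0.469  0.883  0.   ] q [ 0.269  0.302  1.501 -0.     1.34  -1.79 ]
```

View pics/side6z.png

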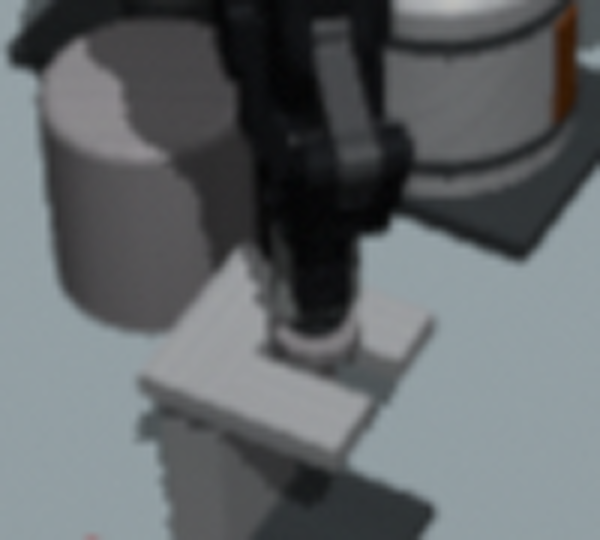

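The shaft is in the slot, with the collar about 5 mm above the plate. Lowering the rest of the way.

```bash
python3 -m creep '[[[0,0.2,0],0],[[0,0.2,0],0],[[0,0.1,0],0],[[0,0.1,0],0],[[0,0,0],0],[[0,0,0],0]]'
```

```text
time_s: 8.43
ee_pos: [0.5694, 0.2367, 0.2787]
eef_rot: [0.686, 0.171, -0.171, -0.686]
force: [0.2, -0.2, -0.3]
grip_width: 0.0144
```

```bash
python3 -m creep '[[[0,0.05,0],0],[[0,0.05,0],0],[[0,0,0],0]]'
```

```text
time_s: 8.68
ee_pos: [0.5694, 0.2367, 0.2776]
eef_rot: [0.686, 0.171, -0.171, -0.686]
force: [-0.4, 0.3, 0.1]
grip_width: 0.0147
```

```bash
python3 -m creep '[[[0,0.05,0],0],[[0,0.05,0],0],[[0,0,0],0]]'
python3 -m creep '[[[0,0,0],0],[[0,0,0],0],[[0,0,0],0],[[0,0,0],0]]' -0.1
python3 - <<'E'
from h import *
s,R=st()
for n in("side",):
    c=cam(n); cv2.imwrite(f"pics/{n}7.png",c["frame"])
    u,v=proj(c,[.57,.235,.10]).astype(int)
    a=c["frame"][max(v-50,0):v+40,u-50:u+50]; cv2.imwrite(f"pics/{n}7z.png",cv2.resize(a,None,fx=6,fy=6,interpolation=cv2.INTER_CUBIC))
E
```

```text
time_s: 8.93
ee_pos: [0.5695, 0.2367, 0.2775]
eef_rot: [0.686, 0.171, -0.171, -0.686]
force: [-3.3, 0.1, 8.1]
grip_width: 0.0148
time_s: 9.27
ee_pos: [0.5694, 0.2367, 0.2766]
eef_rot: [0.686, 0.171, -0.171, -0.686]
force: [-0.2, 0.0, 0.0]
grip_width: 0.0468
 t 9.27 tcp [0.5694 0.2367 0.2766] grasp [0.5694 0.2366 0.1216] F [-0.2  0.   0. ] w 0.0468
x [ 0.883  0.469 -0.   ] y [-0. -0. -1.] z [-0.469  0.883 -0.   ] q [ 0.269  0.308  1.509 -0.     1.325 -1.79 ]
```

View pics/side7z.png

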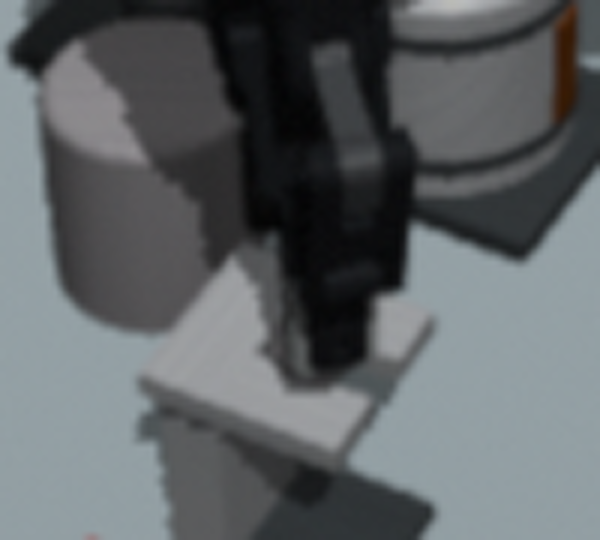

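The 8 N contact showed the collar on the plate, and the jaws are now open. I'll withdraw straight up and check the pin.

```bash
python3 -m creep '[[[0,-0.5,0],0],[[0,-1,0],0],[[0,-2,0],0],[[0,-2.8,0],0],[[0,-3,0],0],[[0,-3,0],0],[[0,-3,0],0],[[0,-2.7,0],0]]'
python3 - <<'E'
from h import *
s,R=st()
for n in("side",):
    c=cam(n); cv2.imwrite(f"pics/{n}8.png",c["frame"])
    u,v=proj(c,[.57,.235,.12]).astype(int)
    a=c["frame"][max(v-50,0):v+50,u-50:u+50]; cv2.imwrite(f"pics/{n}8z.png",cv2.resize(a,None,fx=5,fy=5,interpolation=cv2.INTER_CUBIC))
E
```

```text
time_s: 9.98
ee_pos: [0.5689, 0.2366, 0.4599]
eef_rot: [0.686, 0.172, -0.17, -0.686]
force: [0.2, -0.1, -0.1]
grip_width: 0.0468
 t 9.98 tcp [0.5689 0.2366 0.4599] grasp [0.5692 0.2366 0.3049] F [ 0.2 -0.1 -0.1] w 0.0468
x [0.883 0.469 0.002] y [ 0.002  0.    -1.   ] z [-0.469  0.883 -0.   ] q [ 0.269  0.226  1.239 -0.     1.675 -1.79 ]
```

View pics/side8z.png

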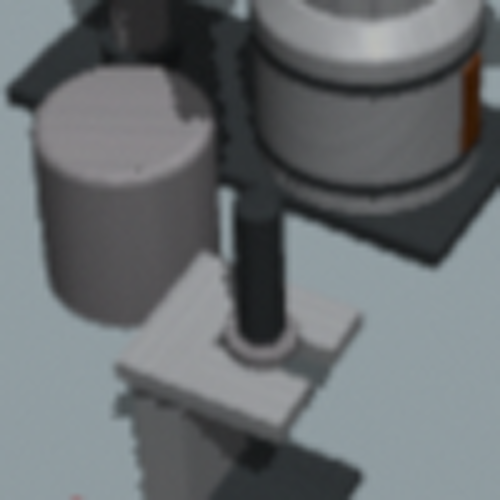

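The pin hangs upright by its collar in the slot (collar at zoomed (262,340)). Next I'll go over the cap axis. With the jaws half open I'll straddle the axis and turn the bar by its two ends as a pure couple, using wrist spin only.

```bash
python3 -m creep '[[[-0.5,0,-1.0],0],[[-1,0,-2.1],0],[[-1.2,0,-2.4],0],[[-1.2,0,-2.4],0],[[-1.2,0,-2.5],0],[[-1.2,0,-2.5],0],[[-1.1,0,-2.3],0],[[-0.85,0,-1.55],0]]' -0.64
python3 -m creep '[[[0,0,0],0.12],[[0,0,0],0.12],[[0,0,0],0.12],[[0,0,0],0.12],[[0,0,0],0.12],[[0,0,0],0.12],[[0,0,0],0.12],[[0,0,0],0.12]]'
python3 -m creep '[[[0,0,0],0.12],[[0,0,0],0.12],[[0,0,0],0.12],[[0,0,0],0.12],[[0,0,0],0.12],[[0,0,0],0.12],[[0,0,0],0.12],[[0,0,0],0.12]]'
python3 -m creep '[[[0,0,0],0.12],[[0,0,0],0.12],[[0,0,0],0.12],[[0,0,0],0.12],[[0,0,0],0.12],[[0,0,0],0.12],[[0,0,0],0.12],[[0,0,0],0.12]]'
python3 -m creep '[[[0,0,0],0.12],[[0,0,0],0.12],[[0,0,0],0.12],[[0,0,0],0.12],[[0,0,0],0.12],[[0,0,0],0.12],[[0,0,0],0.12],[[0,0,0],0.12]]'
python3 - <<'E'
from h import *
s,R=st()
print("yaw",np.degrees(np.arctan2(R[1,2],R[0,2])))
p=np.array([.5748,.0500]); dl=np.r_[p-(s["ee_pos"]+R[:,1]*.155)[:2],0]
print("tool delta cm",(R.T@dl*100).round(2))
E
```

```text
time_s: 10.7
ee_pos: [0.5749, 0.0476, 0.4564]
eef_rot: [0.686, 0.17, -0.171, -0.686]
force: [1.0, -0.5, -0.6]
grip_width: 0.0704
time_s: 11.37
ee_pos: [0.5749, 0.0496, 0.4564]
eef_rot: [0.687, -0.168, 0.167, -0.687]
force: [-0.4, -0.3, -0.7]
grip_width: 0.0701
time_s: 12.03
ee_pos: [0.5749, 0.0496, 0.4564]
eef_rot: [0.532, -0.466, 0.466, -0.532]
force: [0.3, -0.4, 1.2]
grip_width: 0.07
time_s: 12.7
ee_pos: [0.5749, 0.0496, 0.4564]
eef_rot: [-0.257, 0.659, -0.659, 0.257]
force: [-0.6, 0.3, -0.2]
grip_width: 0.0698
time_s: 13.37
ee_pos: [0.5749, 0.0496, 0.4564]
eef_rot: [-0.076, -0.703, 0.703, 0.077]
force: [-0.6, -0.5, 0.3]
grip_width: 0.07
 t 13.37 tcp [0.5749 0.0496 0.4564] grasp [0.5748 0.0496 0.3014] F [-0.6 -0.5  0.3] w 0.0700
x [-0.977  0.215  0.001] y [-0.001 -0.    -1.   ] z [-0.215 -0.977  0.   ] q [-0.047  0.143  1.342 -0.     1.657  1.74 ]
yaw -102.39562254238189
tool delta cm [ 0.01 -0.   -0.04]
```

```bash
python3 -m creep '[[[0,0.5,0],0.06],[[0,1,0],0.05],[[0,1,0],0],[[0,1,0],0],[[0,1,0],0],[[0,1,0],0],[[0,0.5,0],0],[[0,0,0],0]]'
python3 - <<'E'
from h import *
s,R=st()
for n in("side","top"):
    c=cam(n); cv2.imwrite(f"pics/{n}9.png",c["frame"])
    u,v=proj(c,[.575,.05,.22]).astype(int)
    a=c["frame"][max(v-60,0):v+50,u-60:u+60]; cv2.imwrite(f"pics/{n}9z.png",cv2.resize(a,None,fx=5,fy=5,interpolation=cv2.INTER_CUBIC))
E
```

```text
time_s: 14.03
ee_pos: [0.5751, 0.05, 0.3952]
eef_rot: [-0.112, -0.698, 0.698, 0.113]
force: [0.5, -0.3, -0.1]
grip_width: 0.0699
 t 14.03 tcp [0.5751 0.05   0.3952] grasp [0.5747 0.05   0.2402] F [ 0.5 -0.3 -0.1] w 0.0699
x [-0.949  0.314  0.002] y [-0.002 -0.    -1.   ] z [-0.314 -0.949  0.001] q [-0.047  0.159  1.447 -0.     1.538  1.844]
```

View pics/side9z.png

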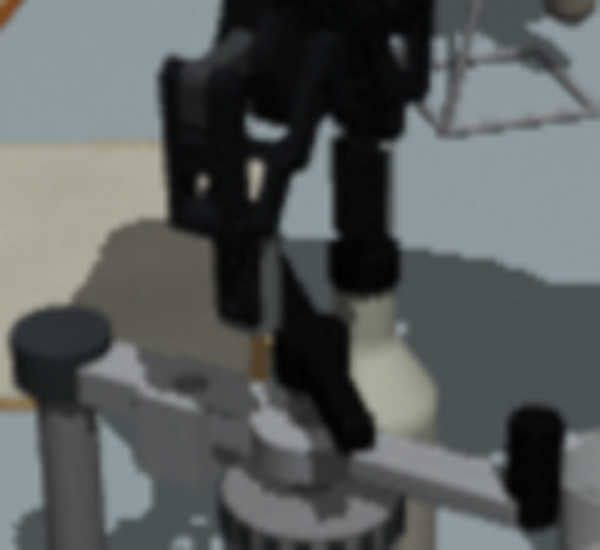

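View pics/top9z.png

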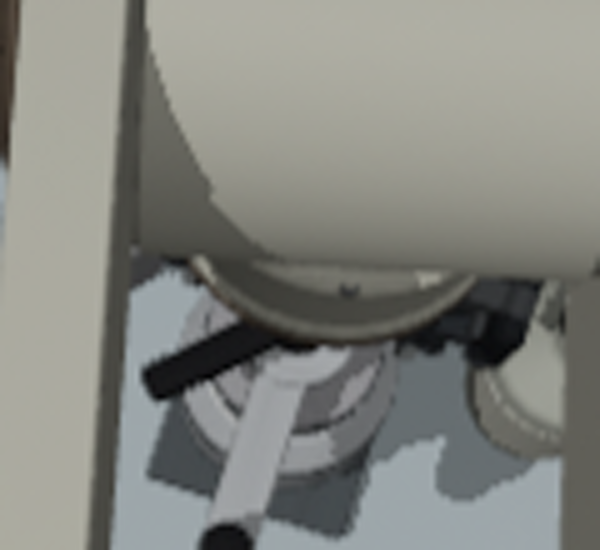

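The near finger at zoomed (245,300) is on the post side of the bar's near end, which is the right side for an anticlockwise push. It has clear space to come down. I'll descend and turn slowly at first.

```bash
python3 -m creep '[[[0,0.6,0],0],[[0,0.9,0],0],[[0,0.9,0],0],[[0,0.8,0],0],[[0,0.4,0],0],[[0,0.2,0],0],[[0,0,0],0],[[0,0,0],0]]'
python3 -m creep '[[[0,0,0],-0.05],[[0,0,0],-0.05],[[0,0,0],-0.05],[[0,0,0],-0.05],[[0,0,0],-0.05],[[0,0,0],-0.05],[[0,0,0],-0.05],[[0,0,0],-0.05]]'
python3 - <<'E'
from h import *
s,R=st(); print(s["wrist_torque"])
for n in("side","top"):
    c=cam(n); cv2.imwrite(f"pics/{n}10.png",c["frame"])
    u,v=proj(c,[.575,.05,.22]).astype(int)
    a=c["frame"][max(v-60,0):v+50,u-60:u+60]; cv2.imwrite(f"pics/{n}10z.png",cv2.resize(a,None,fx=5,fy=5,interpolation=cv2.INTER_CUBIC))
E
```

```text
time_s: 14.8
ee_pos: [0.5752, 0.0501, 0.3589]
eef_rot: [-0.113, -0.698, 0.698, 0.113]
force: [-0.0, -0.5, 0.5]
grip_width: 0.0699
time_s: 15.47
ee_pos: [0.5751, 0.05, 0.3593]
eef_rot: [0.029, -0.706, 0.707, -0.029]
force: [-3.3, -1.4, 0.7]
grip_width: 0.0699
 t 15.47 tcp [0.5751 0.05   0.3593] grasp [0.5751 0.05   0.2043] F [-3.3 -1.4  0.7] w 0.0699
x [-0.997 -0.082 -0.   ] y [ 0. -0. -1.] z [ 0.082 -0.997  0.   ] q [-0.047  0.174  1.502 -0.     1.465  1.442]
[-0.15854497  0.41256302 -0.09884452]
```

View pics/side10z.png

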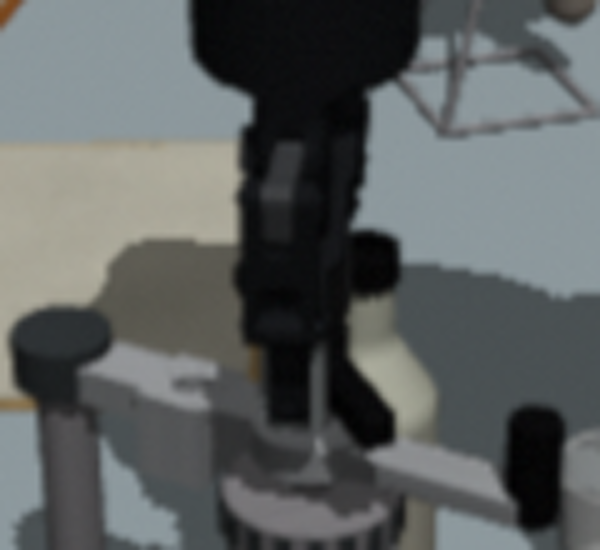

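View pics/top10z.png

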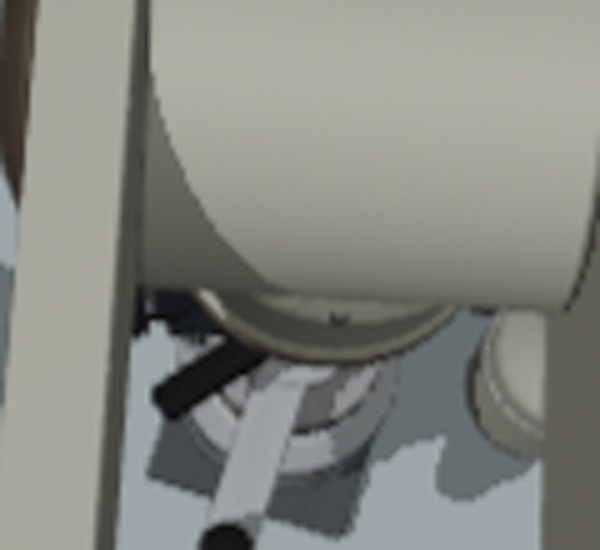

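Contact made: the bar end has started to turn, from (150,385) to (165,405) in the zoomed top view, with low forces. Turning on.

```bash
python3 -m creep '[[[0,0,0],-0.08],[[0,0,0],-0.08],[[0,0,0],-0.08],[[0,0,0],-0.08],[[0,0,0],-0.08],[[0,0,0],-0.08],[[0,0,0],-0.08],[[0,0,0],-0.08]]'
python3 -m creep '[[[0,0,0],-0.08],[[0,0,0],-0.08],[[0,0,0],-0.08],[[0,0,0],-0.08],[[0,0,0],-0.08],[[0,0,0],-0.08],[[0,0,0],-0.08],[[0,0,0],-0.08]]'
python3 - <<'E'
from h import *
s,R=st(); print(s["wrist_torque"])
for n in("side","top"):
    c=cam(n); cv2.imwrite(f"pics/{n}11.png",c["frame"])
    u,v=proj(c,[.575,.05,.22]).astype(int)
    a=c["frame"][max(v-60,0):v+50,u-60:u+60]; cv2.imwrite(f"pics/{n}11z.png",cv2.resize(a,None,fx=5,fy=5,interpolation=cv2.INTER_CUBIC))
E
```

```text
time_s: 16.23
ee_pos: [0.5752, 0.0499, 0.3592]
eef_rot: [0.249, -0.661, 0.662, -0.25]
force: [-1.2, -2.2, 1.4]
grip_width: 0.07
time_s: 16.9
ee_pos: [0.5752, 0.0502, 0.3592]
eef_rot: [0.445, -0.549, 0.55, -0.445]
force: [-1.0, 2.5, 2.7]
grip_width: 0.0697
 t 16.90 tcp [0.5752 0.0502 0.3592] grasp [0.5754 0.0502 0.2042] F [-1.   2.5  2.7] w 0.0697
x [-0.208 -0.978 -0.   ] y [ 0.001  0.    -1.   ] z [ 0.978 -0.208  0.001] q [-0.046  0.174  1.502  0.     1.465  0.163]
[ 0.35162061  0.14655776 -0.1156066 ]
```

View pics/side11z.png

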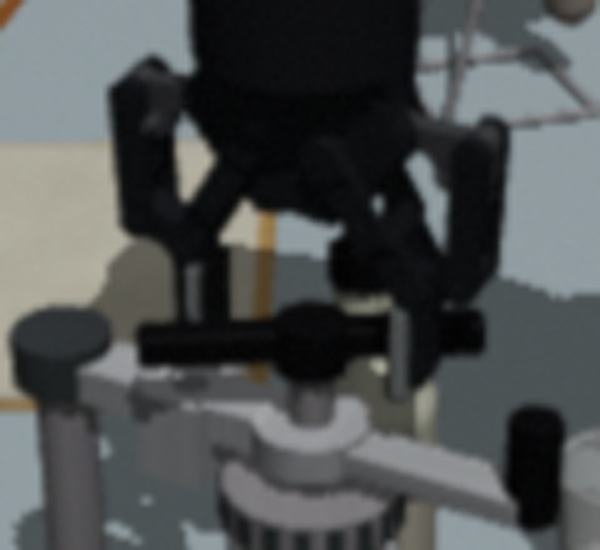

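View pics/top11z.png

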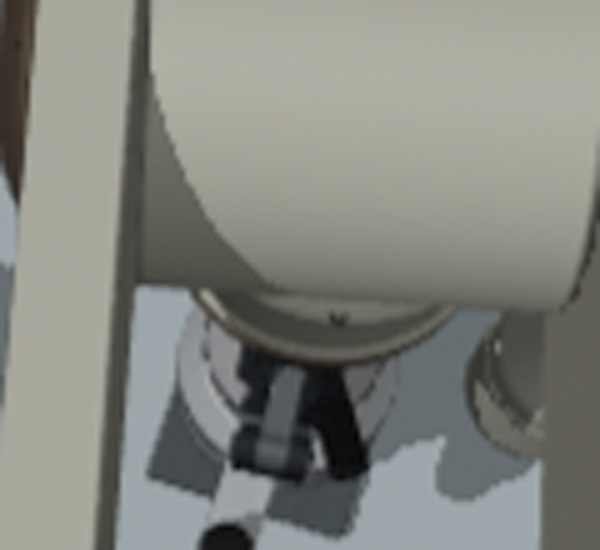

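The bar follows: its ends are now at zoomed side (140,345) and (485,330), and it is visibly rising. About 1.8 rad to go.

```bash
python3 -m creep '[[[0,0,0],-0.08],[[0,0,0],-0.08],[[0,0,0],-0.08],[[0,0,0],-0.08],[[0,0,0],-0.08],[[0,0,0],-0.08],[[0,0,0],-0.08],[[0,0,0],-0.08]]'
python3 -m creep '[[[0,0,0],-0.08],[[0,0,0],-0.08],[[0,0,0],-0.08],[[0,0,0],-0.08],[[0,0,0],-0.08],[[0,0,0],-0.08],[[0,0,0],-0.08],[[0,0,0],-0.08]]'
python3 -m creep '[[[0,0,0],-0.08],[[0,0,0],-0.08],[[0,0,0],-0.08],[[0,0,0],-0.08],[[0,0,0],-0.08],[[0,0,0],-0.08],[[0,0,0],-0.04],[[0,0,0],0]]'
python3 - <<'E'
from h import *
s,R=st(); print(s["wrist_torque"])
for n in("side","top"):
    c=cam(n); cv2.imwrite(f"pics/{n}12.png",c["frame"])
    u,v=proj(c,[.575,.05,.22]).astype(int)
    a=c["frame"][max(v-60,0):v+50,u-60:u+60]; cv2.imwrite(f"pics/{n}12z.png",cv2.resize(a,None,fx=5,fy=5,interpolation=cv2.INTER_CUBIC))
E
```

```text
time_s: 17.67
ee_pos: [0.5751, 0.0502, 0.3589]
eef_rot: [-0.595, 0.382, -0.382, 0.595]
force: [-2.5, 1.1, 2.3]
grip_width: 0.07
time_s: 18.33
ee_pos: [0.5751, 0.0501, 0.3589]
eef_rot: [0.685, -0.176, 0.176, -0.685]
force: [-3.0, 0.2, 1.3]
grip_width: 0.0702
time_s: 19.0
ee_pos: [0.5751, 0.05, 0.3589]
eef_rot: [0.707, 0.006, -0.006, -0.707]
force: [0.5, -1.2, 0.7]
grip_width: 0.0703
 t 19.00 tcp [0.5751 0.05   0.3589] grasp [0.5751 0.0499 0.2039] F [ 0.5 -1.2  0.7] w 0.0703
x [1.    0.016 0.   ] y [ 0. -0. -1.] z [-0.016  1.    -0.   ] q [-0.047  0.175  1.502 -0.     1.465 -1.634]
[-0.08763093  0.10831902 -0.07227149]
```

View pics/side12z.png

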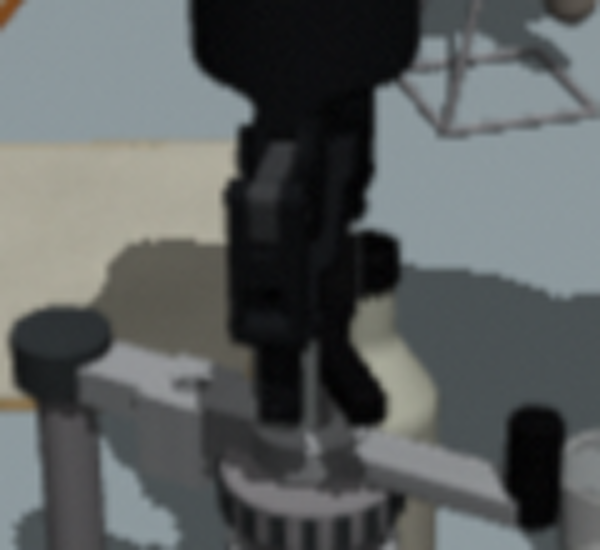

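View pics/top12z.png

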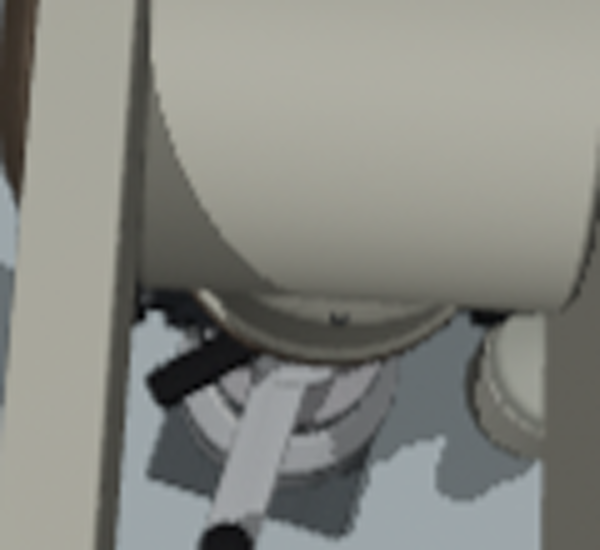

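The bar has made about half a turn (near end at zoomed top (160,395)), so the turn is about 4.4. A touch more, then back the fingers off and lift.

```bash
python3 -m creep '[[[0,0,0],-0.08],[[0,0,0],-0.07],[[0,0,0],0],[[0,0,0],0.08],[[0,0,0],0.08],[[0,0,0],0],[[0,-0.5,0],0],[[0,-1.5,0],0]]'
python3 -m creep '[[[0,-2,0],0],[[0,-2.5,0],0],[[0,-2.5,0],0],[[-1.5,-1.5,0],0],[[-2.5,0,0],0],[[-2.5,0,0],0],[[-1.5,0,0],0],[[0,0,0],0]]'
python3 - <<'E'
from h import *
s,R=st(); print(s["wrist_torque"])
for n in("side","top"):
    c=cam(n); cv2.imwrite(f"pics/{n}13.png",c["frame"])
    u,v=proj(c,[.575,.05,.2]).astype(int)
    a=c["frame"][max(v-60,0):v+60,u-70:u+60]; cv2.imwrite(f"pics/{n}13z.png",cv2.resize(a,None,fx=5,fy=5,interpolation=cv2.INTER_CUBIC)); print(n,u-70,max(v-60,0))
E
```

```text
time_s: 19.77
ee_pos: [0.575, 0.0501, 0.3773]
eef_rot: [-0.707, -0.002, 0.004, 0.707]
force: [0.1, 0.3, -0.1]
grip_width: 0.07
time_s: 20.43
ee_pos: [0.4929, 0.0496, 0.465]
eef_rot: [0.707, 0.004, -0.003, -0.707]
force: [-0.2, -0.1, -0.5]
grip_width: 0.0701
 t 20.43 tcp [0.4929 0.0496 0.465 ] grasp [0.4931 0.0496 0.31  ] F [-0.2 -0.1 -0.5] w 0.0701
x [1.    0.009 0.001] y [ 0.001 -0.    -1.   ] z [-0.009  1.    -0.   ] q [-0.055 -0.031  1.509 -0.     1.662 -1.635]
[-0.02023597 -0.01212047  0.02921493]
side 271 111
top 269 133
```

View pics/side13z.png

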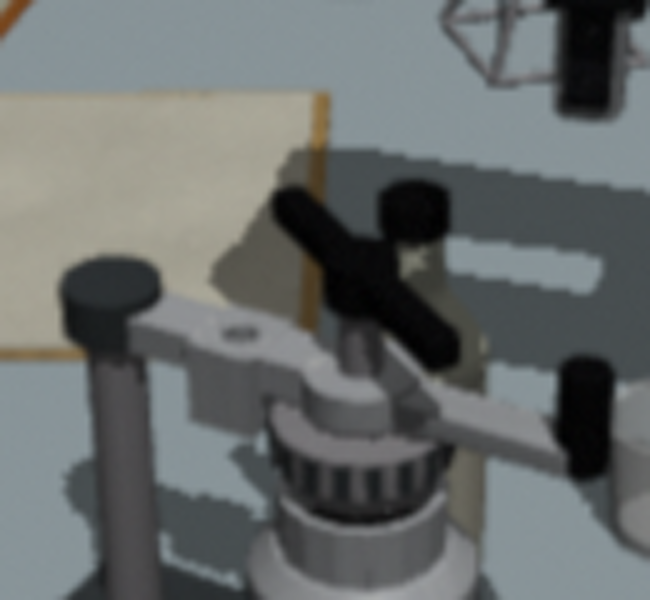

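View pics/top13z.png

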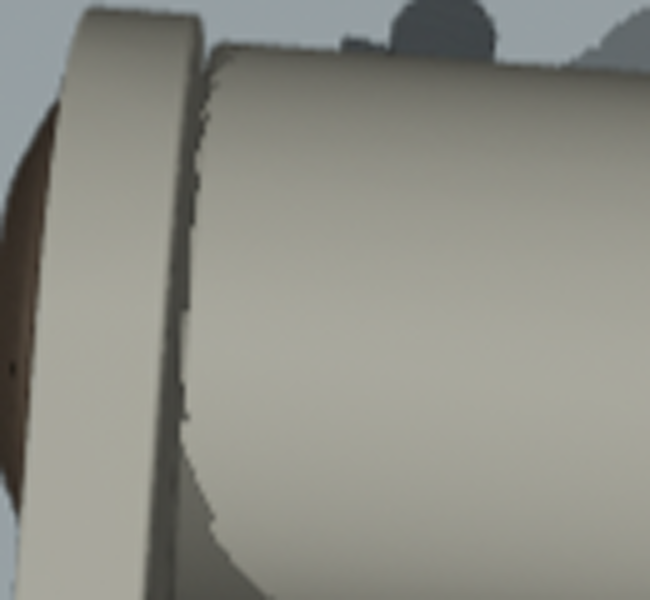

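```bash
python3 - <<'E'
from h import *
c=cam("side")
P=lambda x,y:(271+(x+.5)/5-.5,111+(y+.5)/5-.5)
for z in(.205,.208,.2115,.214):
    a=onz(c,*P(292,207),z);b=onz(c,*P(440,343),z); m=(a+b)/2
    print(z,m[:2].round(4),np.linalg.norm(a-b).round(4),np.degrees(np.arctan2((b-a)[1],(b-a)[0])).round(1))
a=.95; 
post=np.array([.6801,.0178]); dx=np.array([.9563,-.2923]); 
g=post-.198*dx; print("grip",g)
E
```

```text
0.205 [0.5764 0.0346] 0.1122 130.5
0.208 [0.5752 0.0397] 0.1114 130.5
0.2115 [0.5739 0.0457] 0.1104 130.5
0.214 [0.573  0.0499] 0.1097 130.5
grip [0.4907526 0.0756754]
```

The side view shows a dark gap under the cap, with the bar now at 130° and z about 0.213. That gives a turn of about 4.7, so the cap is free. Next I'll go to the arm's grip with the jaws set across the arm.

```bash
python3 -m creep '[[[-0.3,0,1],0],[[0,0,1.6],0],[[0,0,0],0.1],[[0,0,0],0.1],[[0,0,0],0.1],[[0,0,0],0]]' -0.15
python3 - <<'E'
from h import *
s,R=st(); print("yaw",np.degrees(np.arctan2(R[1,2],R[0,2])))
p=np.array([.490,.0758]); dl=np.r_[p-(s["ee_pos"]+R[:,1]*.155)[:2],0]
print("tool delta cm",(R.T@dl*100).round(2))
E
```

```text
time_s: 21.08
ee_pos: [0.4924, 0.076, 0.4634]
eef_rot: [0.699, -0.105, 0.104, -0.699]
force: [1.0, -1.1, -0.6]
grip_width: 0.0494
 t 21.08 tcp [0.4924 0.076  0.4634] grasp [0.4923 0.076  0.3084] F [ 1.  -1.1 -0.6] w 0.0494
x [ 0.956 -0.292 -0.001] y [-0.001  0.    -1.   ] z [ 0.292  0.956 -0.   ] q [-0.002 -0.024  1.505  0.     1.661 -1.276]
yaw 73.0157556039666
tool delta cm [-0.21  0.   -0.09]
```

```bash
python3 -m creep '[[[-0.2,0.5,-0.1],0],[[0,1.2,0],0],[[0,1.5,0],0],[[0,1.5,0],0],[[0,1.5,0],0],[[0,0.9,0],0],[[0,0.4,0],0],[[0,0,0],0]]'
python3 - <<'E'
from h import *
s,R=st()
for n in("side","top"):
    c=cam(n); cv2.imwrite(f"pics/{n}14.png",c["frame"])
    u,v=proj(c,[.49,.076,.22]).astype(int)
    a=c["frame"][max(v-60,0):v+60,u-80:u+60]; cv2.imwrite(f"pics/{n}14z.png",cv2.resize(a,None,fx=4,fy=4,interpolation=cv2.INTER_CUBIC))
E
```

```text
time_s: 21.75
ee_pos: [0.4897, 0.075, 0.3877]
eef_rot: [0.7, -0.103, 0.102, -0.7]
force: [-0.6, -0.1, -0.6]
grip_width: 0.049
 t 21.75 tcp [0.4897 0.075  0.3877] grasp [0.4894 0.075  0.2327] F [-0.6 -0.1 -0.6] w 0.0490
x [ 0.958 -0.287 -0.001] y [-0.001 -0.    -1.   ] z [ 0.287  0.958 -0.001] q [-0.004 -0.009  1.642 -0.     1.51  -1.284]
```

View pics/side14z.png

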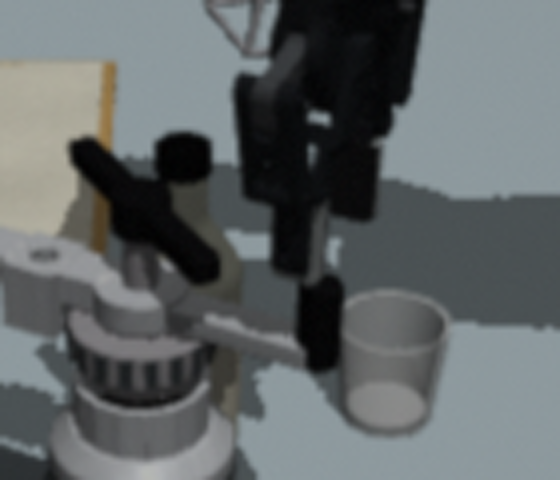

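View pics/top14z.png

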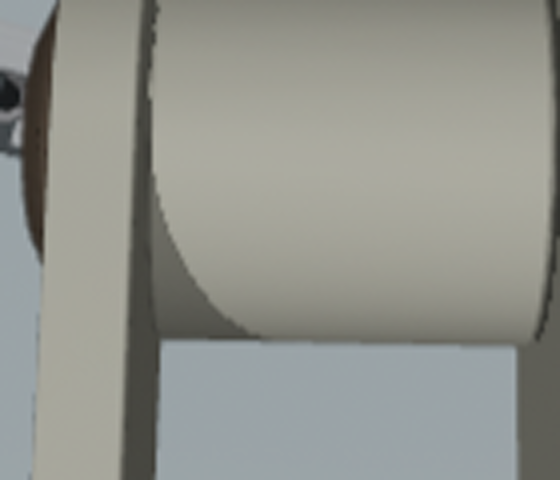

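The jaws straddle the arm's grip: near finger (292,265), far finger (355,210), grip top (320,285). Descending and narrowing to a loose cage.

```bash
python3 -m creep '[[[0.05,0.5,0.1],0],[[0,0.9,0],0],[[0,0.9,0],0],[[0,0.7,0],0],[[0,0.4,0],0],[[0,0.1,0],0],[[0,0,0],0]]'
python3 -m creep '[[[0,0,0],0],[[0,0,0],0],[[0,0,0],0],[[0,0,0],0]]' 0.38 20
python3 - <<'E'
from h import *
s,R=st()
for n in("side",):
    c=cam(n); cv2.imwrite(f"pics/{n}15.png",c["frame"])
    u,v=proj(c,[.49,.076,.22]).astype(int)
    a=c["frame"][max(v-60,0):v+60,u-80:u+60]; cv2.imwrite(f"pics/{n}15z.png",cv2.resize(a,None,fx=4,fy=4,interpolation=cv2.INTER_CUBIC))
E
```

```text
time_s: 22.43
ee_pos: [0.4905, 0.0758, 0.3534]
eef_rot: [0.7, -0.103, 0.103, -0.7]
force: [0.4, -0.1, 0.3]
grip_width: 0.049
time_s: 22.77
ee_pos: [0.4905, 0.0758, 0.354]
eef_rot: [0.7, -0.103, 0.103, -0.7]
force: [1.1, 0.1, -0.1]
grip_width: 0.0266
 t 22.77 tcp [0.4905 0.0758 0.354 ] grasp [0.4906 0.0758 0.199 ] F [ 1.1  0.1 -0.1] w 0.0266
x [ 0.958 -0.288  0.   ] y [ 0. -0. -1.] z [0.288 0.958 0.   ] q [-0.002  0.009  1.693 -0.     1.439 -1.281]
```

View pics/side15z.png

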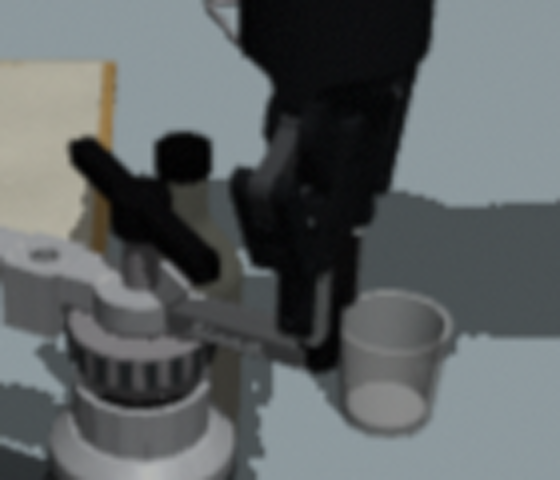

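The grip sits inside the cage, about 27 mm wide. Swinging towards the tin side (stand +y, away from the bottle) on an arc about the post.

```bash
python3 -m creep '[[[0.02,0,0.8],0.04],[[0.04,0,1.2],0.06],[[0.05,0,1.4],0.07],[[0.05,0,1.4],0.07],[[0.05,0,1.4],0.07],[[0.05,0,1.4],0.07],[[0.05,0,1.4],0.07],[[0.05,0,1.4],0.07]]'
python3 - <<'E'
from h import *
s,R=st()
post=np.array([.6801,.0178]); d=post-s["ee_pos"][:2]; print("r",np.linalg.norm(d),"ang",np.arctan2(d[1],d[0])-np.arctan2(-.2923,.9563))
for n in("side","top"):
    c=cam(n); cv2.imwrite(f"pics/{n}16.png",c["frame"])
    u,v=proj(c,[.56,.1,.2]).astype(int)
    a=c["frame"][max(v-70,0):v+70,u-80:u+80]; cv2.imwrite(f"pics/{n}16z.png",cv2.resize(a,None,fx=4,fy=4,interpolation=cv2.INTER_CUBIC))
E
```

```text
time_s: 23.48
ee_pos: [0.5449, 0.1639, 0.3537]
eef_rot: [0.649, -0.28, 0.28, -0.649]
force: [-1.4, -3.2, 0.2]
grip_width: 0.0261
 t 23.48 tcp [0.5449 0.1639 0.3537] grasp [0.5449 0.1638 0.1987] F [-1.4 -3.2  0.2] w 0.0261
x [ 0.686 -0.728  0.   ] y [-0.    -0.001 -1.   ] z [ 0.728  0.686 -0.001] q [ 1.570e-01  1.600e-01  1.529e+00 -1.000e-03  1.452e+00 -5.990e-01]
r 0.19905903704396202 ang -0.5273612275497159
```

View pics/side16z.png

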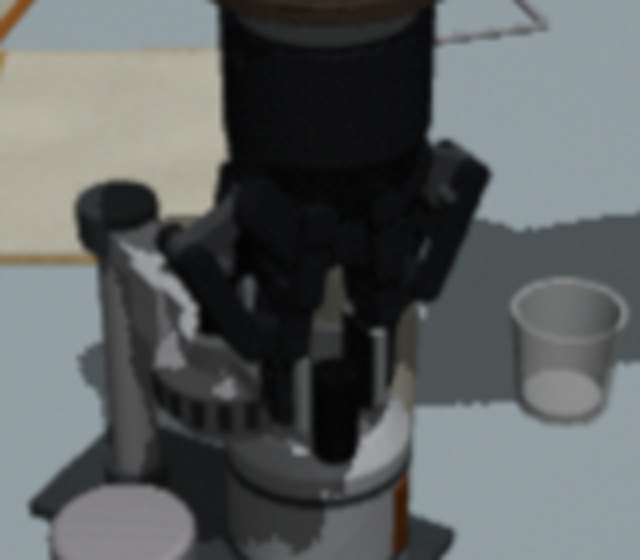

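The arm is swinging freely (3.5 N), with the cap moving left towards the space above the tin. On with the arc.

```bash
python3 -m creep '[[[0.05,0,1.4],0.07],[[0.05,0,1.4],0.07],[[0.05,0,1.4],0.07],[[0.05,0,1.4],0.07],[[0.05,0,1.4],0.07],[[0.04,0,1.2],0.06],[[0.02,0,0.6],0.03],[[0,0,0],0]]'
python3 - <<'E'
from h import *
s,R=st()
post=np.array([.6801,.0178]); d=post-s["ee_pos"][:2]; print("r",np.linalg.norm(d),"ang",np.arctan2(d[1],d[0])-np.arctan2(-.2923,.9563))
for n in("side","top"):
    c=cam(n); cv2.imwrite(f"pics/{n}17.png",c["frame"])
    u,v=proj(c,[.59,.12,.18]).astype(int)
    a=c["frame"][max(v-70,0):v+70,u-80:u+80]; cv2.imwrite(f"pics/{n}17z.png",cv2.resize(a,None,fx=4,fy=4,interpolation=cv2.INTER_CUBIC))
E
```

```text
time_s: 24.25
ee_pos: [0.6201, 0.2078, 0.3533]
eef_rot: [0.573, -0.414, 0.414, -0.573]
force: [0.4, -0.3, 0.1]
grip_width: 0.0266
 t 24.25 tcp [0.6201 0.2078 0.3533] grasp [0.62   0.2078 0.1983] F [ 0.4 -0.3  0.1] w 0.0266
x [ 0.314 -0.949  0.   ] y [-0.001 -0.    -1.   ] z [ 0.949  0.314 -0.001] q [ 0.206  0.335  1.314 -0.     1.493 -0.114]
r 0.19926462318957486 ang -0.9681408183365106
```

View pics/side17z.png

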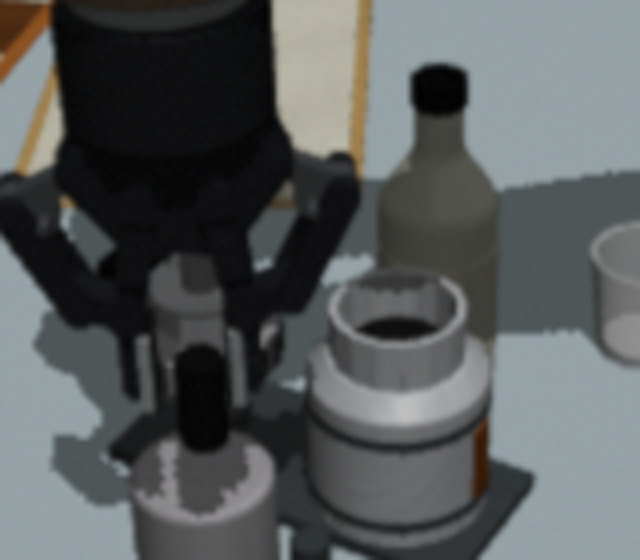

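The neck is open. The arm grip at (203,395) is in the cage, about 0.95 rad round. I'll centre the jaws, open, lift away, and look at everything.

```bash
python3 -m creep '[[[0,0,-0.3],0],[[0,0,0],0],[[0,0,0],0],[[0,0,0],0]]' -0.1
python3 -m creep '[[[0,-0.5,0],0],[[0,-1,0],0],[[0,-2,0],0],[[0,-2.5,0],0],[[0,-2.5,0],0],[[0,-2.5,0],0],[[0,-1.5,0],0]]'
python3 -m creep '[[[-0.8,0,0],0],[[-1.5,0,0],0],[[-2.3,0,0],0],[[-2.3,0,0],0],[[-2.3,0,0],0],[[-2.3,0,0],0],[[-2.3,0,0],0],[[-2.3,0,0],0]]'
python3 -m creep '[[[-2.3,0,0],0],[[-2.3,0,0],0],[[-2.3,0,0],0],[[-2.3,0,0],0],[[-2.3,0,0],0],[[-2.3,0,0],0],[[-1,0,0],0],[[0,0,0],0]]'
python3 - <<'E'
from h import *
s,R=st()
for n in("side","top"):
    c=cam(n); cv2.imwrite(f"pics/{n}18.png",c["frame"])
    u,v=proj(c,[.59,.1,.1]).astype(int)
    x0,y0=max(u-110,0),max(v-90,0)
    a=c["frame"][y0:v+90,x0:u+110]; cv2.imwrite(f"pics/{n}18z.png",cv2.resize(a,None,fx=3.2,fy=3.2,interpolation=cv2.INTER_CUBIC)); print(n,x0,y0)
E
```

```text
time_s: 24.68
ee_pos: [0.6165, 0.207, 0.354]
eef_rot: [-0.573, 0.414, -0.414, 0.573]
force: [-0.8, -0.0, 0.8]
grip_width: 0.047
time_s: 25.27
ee_pos: [0.6163, 0.2071, 0.4828]
eef_rot: [-0.572, 0.413, -0.415, 0.574]
force: [0.2, 0.0, 0.2]
grip_width: 0.0468
time_s: 25.93
ee_pos: [0.5652, 0.3621, 0.4776]
eef_rot: [0.574, -0.414, 0.414, -0.573]
force: [0.2, -0.2, 0.3]
grip_width: 0.0467
time_s: 26.6
ee_pos: [0.5183, 0.5032, 0.4772]
eef_rot: [0.574, -0.414, 0.413, -0.573]
force: [-0.2, 0.4, -0.2]
grip_width: 0.0468
 t 26.60 tcp [0.5183 0.5032 0.4772] grasp [0.518  0.5031 0.3222] F [-0.2  0.4 -0.2] w 0.0468
x [ 0.316 -0.949  0.   ] y [-0.002 -0.001 -1.   ] z [ 0.949  0.316 -0.002] q [0.664 0.468 0.884 0.    1.791 0.342]
side 218 141
top 202 104
```

View pics/side18z.png

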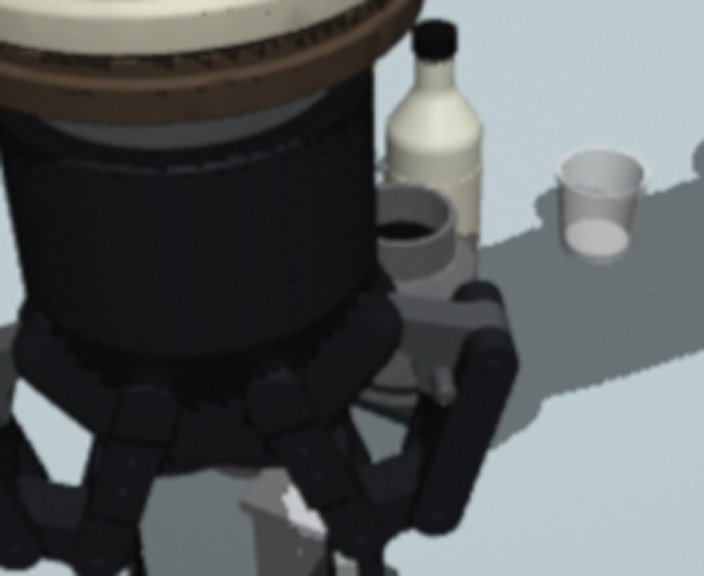

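View pics/top18z.png

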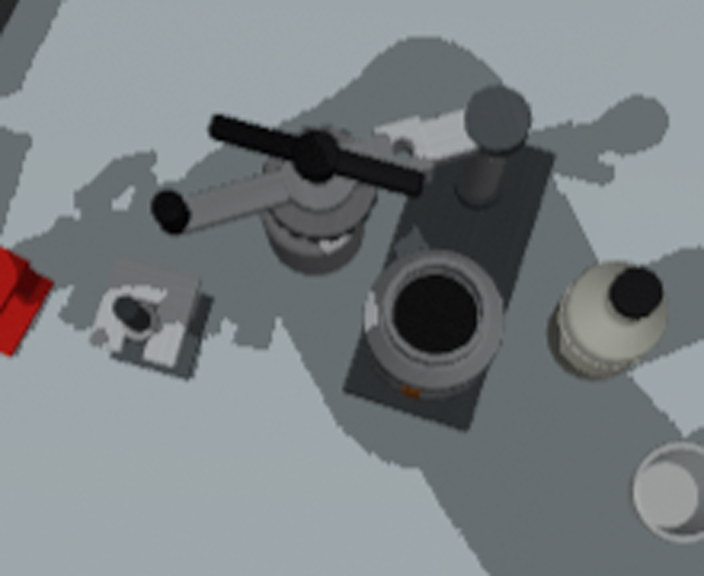

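```bash
python3 - <<'E'
from h import *
c=cam("top")
Z=lambda x,y:(202+(x+.5)/3.2-.5,104+(y+.5)/3.2-.5)
post=np.array([.6801,.0178]); neck=post-.11*np.array([.9563,-.2923])
g=onz(c,*Z(171,211),.2)[:2]; d=post-g; ang=np.arctan2(d[1],d[0])-np.arctan2(-.2923,.9563)
hb=onz(c,*Z(318,155),.2215)[:2]
print("grip",g,"swing",ang,"hub",hb,"gap mm",(np.linalg.norm(hb-neck)-.066)*1000, "gap from angle",(2*.11*np.sin(abs(ang)/2)-.066)*1000)
print("bottle",onz(c,*Z(636,292),.185),"was .5775 -.0612;  bowl",onz(c,*Z(683,492),.062),"was .4709 -.1099")
a=cv2.imread("pics/top0.png").astype(int); b=c["frame"].astype(int)
print("bottle cap blobs:")
for f in (a,b):
    m=(f.max(2)<45).astype(np.uint8); w=np.zeros_like(m); w[180:215,385:415]=m[180:215,385:415]
    n,l,s,ce=cv2.connectedComponentsWithStats(w); i=1+np.argmax(s[1:,4]); print(s[i],ce[i])
o=np.hstack([cv2.imread("pics/top0.png")[140:290,270:440],c["frame"][140:290,270:440]])
cv2.imwrite("pics/cmp.png",cv2.resize(o,None,fx=2.3,fy=2.3,interpolation=cv2.INTER_CUBIC))
E
```

```text
grip [0.6160213  0.20349678] swing -0.9418799533263293 hub [0.64451661 0.12068907] gap mm 33.24257360693278 gap from angle 33.81931048429272
bottle [ 0.57729216 -0.06127217  0.185     ] was .5775 -.0612;  bowl [ 0.46967395 -0.11142454  0.062     ] was .4709 -.1099
bottle cap blobs:
[393 188  16  16 196] [400.33163265 195.21938776]
[393 188  16  16 194] [400.37113402 195.20103093]
```

View pics/cmp.png

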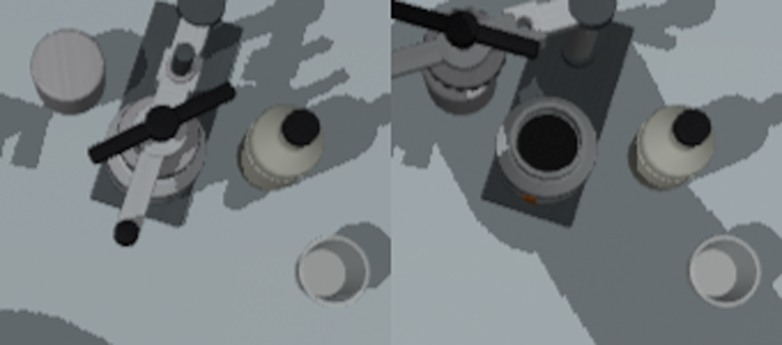

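```bash
python3 -m creep '[[[0,0,2],0],[[0,0,2.3],0],[[0,0,2.3],0],[[0,0,2.3],0],[[0,0,2],0],[[0,0,1],0],[[0,0,0],0]]'
python3 - <<'E'
from h import *
s,R=st()
c=cam("side"); cv2.imwrite("pics/side19.png",c["frame"])
E
```

```text
time_s: 27.33
ee_pos: [0.6356, 0.5369, 0.4766]
eef_rot: [0.573, -0.415, 0.415, -0.572]
force: [0.4, -0.6, -0.2]
grip_width: 0.0476
 t 27.33 tcp [0.6356 0.5369 0.4766] grasp [0.6354 0.5366 0.3216] F [ 0.4 -0.6 -0.2] w 0.0476
x [ 0.311 -0.95   0.001] y [-0.001 -0.001 -1.   ] z [ 0.95   0.311 -0.002] q [ 0.609  0.796  0.372 -0.     1.976  0.292]
```

View pics/side19.png

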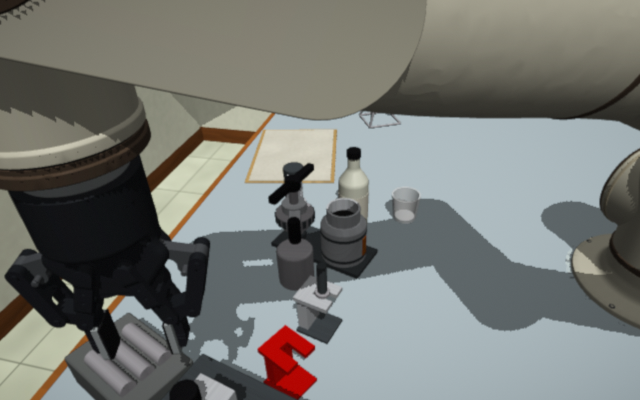

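The side view shows the pin upright in the grey rest (320,285), the neck open (343,210), and the cap hanging over the tin. The bottle (353,180) and bowl (405,203) are in place, and the gripper is well clear at 0.30 m height. Handing in.

```bash
python3 -c "
from cell import bot
print(bot.sign_off())"
```

```text
the job is handed in; nothing more can be done
None
```

The job is done and handed in at about 27 s. The locking pin is parked in the grey rest, the cap is free of the neck, and the arm is swung aside to the tin side, away from the bottle.

**Method:**
- **Pin:** I drew it straight up out of the bore and lowered it into the slot until the collar touched the plate (8 N), then let go.
- **Cap:** I turned it by wrist spin, with the half-open fingers behind both ends of the cross bar.
- **Swing arm:** I caged its grip loosely between the fingers and guided it round on an arc about the post.

**Last checks:**
- **Pin:** it hangs upright by its collar in both views.
- **Cap:** the turn is about 4.7 rad, from the bar's direction and its height of about 0.213 m. That rests on an estimated start of about 1.27 rad, because I could not read the turn directly.
- **Gap:** the swing is about -0.94 rad. Two separate readings put the gap between cap and rim at 33 to 34 mm, seen from above.
- **Bystanders:** the bottle's cap has not moved in the top view. The bowl read 1 to 2 mm from its first position, which is within my hand-picked pixel error, and it looked unchanged side by side. The tin is partly hidden under the cap, so I checked it only by eye in the side view, where it looked in place.
- **Forces:** the largest reading at the end of any move was under 10 N. The arm's last position was well clear of everything.

No check failed. The one disagreement was about 3 mm in the rest's position between the two cameras, along the slot, where it did not matter.

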